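# Pack the last pattern weight, shut the case and pin the lid

### The arm

A 6-joint arm with a two-finger parallel gripper is mounted at the origin on the work surface. World frame = base frame: x ahead of the robot, y to its left, z up, the work surface at z = 0. Lengths are in mm, angles in rad, forces in N, time in s.
With the tool pointing down it reaches from about 225 to 725 mm from the base axis. Payload 3.1 kg.
Tool frame: the origin (TCP) lies at the very end of the fingers, on their centre line; the grasp point (between the pads) lies 19 mm behind it (bot.hold_point_z is the distance from the TCP to the grasp point, in mm); z points along the fingers, y is the direction in which the jaws open and shut (so a half turn about z gives the same grasp; the last joint's range is limited). The gripper opens to 85 mm and grips with 20 to 120 N. Pads are 22 mm wide; open, the fingers measure 114 mm over their backs; the gripper's body (76 mm by 85 mm) begins 54 mm behind the grasp point. The pads swing forward as they close: fully open they stand 13 mm farther back than shut.
Start: joints at [1.161, 0.048, 0.099, 1.622, 0, 1.443], TCP at [146.002, 504.282, 192.712] pointing down, gripper open.
Joint ranges: [-2.91, 2.91], [-0.99, 1.94], [-1.21, 1.42], [-2.12, 2.29], [-1.49, 1.47], [-3.14, 3.14]. Speed limits (rad/s): [2.79, 2.79, 3.14, 3.14, 3.14, 3.14].

### API

Orientations are given as a unit quaternion [x, y, z, w].
In Python, from rig import monitor, capture, camera_info, ticket, models, bot gives the robot as it stands. The module is installed in compiled form; this text tells all that it offers.
- The arm moves only by the tool apply_moves, never from a script. Its argument "increments" is one flat list of numbers, 5 for each row, row after row: the shift along the world's x, y, z in mm, then the turn about the world's z in degrees, then the opening in per cent of the stroke, from 0 (shut) to 100 (fully open). In form: [tx, ty, tz, turn, grip, tx, ty, tz, turn, grip, ...]. A call has 1 to 20 rows; each row is the pose to reach, as a shift and turn from the pose measured when the call began; what a row does not reach only later rows make up. A row lasts 1/8 s, in which the tool goes at most 62.5 mm and 10.7 degrees, less where a joint would pass 70% of its speed; a pose out of reach is approached as far as the arm can. A call with a gripper value outside its range is refused whole. The fingers move at their own pace and stop on an object; "grip_force" is the grip in N (left out, the last holds). Time passes only in rows, so rows that repeat a pose let the fingers close. It gives the time, the measured TCP pose, the force and the opening at its end, in the units of the state.
- monitor.get_state(): the state, without advancing time (a new reading comes with each control period).
- capture(name): name is "side" or "top"; returns the picture (384x512x3 uint8, red, green, blue); there is no depth.
- camera_info(name): a dict with "fx", "fy", "cx", "cy" (pixels), "origin" and "attitude" of the camera in the world. Camera axes: x right, y up, looking along -z (the intrinsics and any distortion apply to the point x, -y, -z); pixel columns grow to the right and rows downward; lengths in mm; the calibration is good to about 2 mm. A picture is of the moment at which its call begins. camera_info takes no time and is no camera call.
- ticket.close_job(): hands the job in, once; it reports no verdict.
Trained networks look in the newest picture that a camera, given by its name, has taken for a name from the list of things; names that differ only in an ending like _2 or _b are one class to them, and where a whole thing is asked for, a point or a joint stands for the part that bears it (a point fixed in the world has none). Each returns a list of dicts, best first, with "p" (0 to 1); they miss things now and then, are a little off and sometimes report something else, mostly with a low value. They report only what shows in the picture. A call takes as long as a camera call. They do not tell look-alikes from the thing itself.
- models.cut_out(camera, target): "region" (384x512 bool, what is visible of it) and "box" ([left, top, right, bottom] in pixels, round what is visible of it).
- models.mark_of(camera, target): "xy" ([column, row] in pixels: a listed point, or the origin of a listed thing).
The state is a dict: "time": time; "joint_pos": joint angles; "qd": joint speeds; "joint_torque": joint torques, N m; "ee_pos": TCP position; "ee_rot": TCP orientation; "wrist_force": force on the tool from outside, world axes, zero at the start; "moment": the same for the moment, N m; "gripper_width": opening from 0.0 (shut) to 1.0 (fully open).
Only numpy, scipy, OpenCV 4.12 (cv2) and the standard library are available. Lean on these libraries where they do the work, as an engineer would, in place of code of your own. Each camera call takes 0.05 s, during which the arm holds its last target.

### The job

Put the loose pattern weight that lies on the bench flat into the free bay of the weight case, setting it down rather than dropping it. Then swing the lid fully shut without slamming it, and lock it: take the locking pin from its wooden rest, put it down through the slot of the lid's tab, feel along the slot for the hole in the bar hidden underneath, and push the pin fully home until its flange rests on the tab. Let go, and leave the shears, the tin and the pencil pot where they are.

Things in the scene. Friction and masses are not known exactly. Their poses are not given: they have to be found in the camera images.
- case: Plywood case fixed to the bench, 220 (x) x 170 (y) x 55 mm high, walls and floor 6 mm. Origin: centre of its underside. Lid hinge on its +y top edge. Three bays, centres at x = -70, 0, +70 mm, y = 0, each about 65 (x) x 158 mm (y); dividers 15 mm high. Two bays already hold a weight like the loose one.
- keeper (a point): On the case, at (0, -107, 52) mm: middle of the line, along case x, on which the hidden hole lies, on the top face of the fixed steel keeper bar (42 mm wide, 30 mm thick, outside the case's -y wall, covered by the shut lid's tab). One vertical through hole, 18 mm in diameter, centred on this line; where along it is not known: between x = -18 and +18 mm from this point.
- free_bay (a point): Centre of the one bay that is still empty, on the top of the 2 mm dark rubber pad (55 x 130 mm) on its floor, 8 mm above the bench. Its axes are parallel to the case's, so the bay's length runs along its y.
- lid (a joint): Lid angle, rad: 0 = shut, 1.6 to 1.85 at the start (upright, leaning away to the case's +y side), stop at 1.95. Stiff friction hinge (about 0.55 N m either way): the lid stays where it is left and takes about 1 to 5 N at its outer part to push shut.
- lid_hinge (a point): Middle of the hinge line, at case (0, +85, 55) mm; turns with the lid. Lid: plywood 10 mm thick, 220 mm along the hinge, reaching 170 mm from the hinge; from there a steel tab, 130 mm wide (along the hinge) and 10 mm thick, reaches on to 214 mm. Shut, the lid's and tab's underside is 55 mm and the top 65 mm above the bench.
- slot (a point): Centre of the slot in the tab, on the tab's top (outer) face, 192 mm from the hinge line. The slot goes through the tab, 61 mm long along the hinge direction (its x axis) and 19 mm wide. When the lid is shut it lies over the keeper bar's centre line at case (0, -107, 65) mm.
- weight_mid (a point): Centre of the loose steel pattern weight that has to be packed (half-way up, 21 mm above its underside). Base 110 (its x) x 40 (y) x 20 mm; on it, centred, a grip rib 60 (x) x 14 (y) x 22 mm, so 42 mm high in all; grasp it by the rib. About 0.45 to 0.7 kg. It stands rib up on the bench.
- pin_mid (a point): Centre of the 93 mm locking pin; z points from tip to head. From the tip up: 8 mm taper from 8 to 14 mm in diameter, 14 mm shaft to 45 mm, flange 32 mm in diameter and 4 mm thick, square black head 26 x 26 x 44 mm. 0.12 kg. At the start it stands in the hole of its rest, flange on the rest's top, tip 2 mm above the bench.
- pin_head (a point): Centre of the pin's square head, 71 mm above the tip; its x and y axes are square to the head's flat sides.
- pin_tip (a point): Tip end of the pin, on its axis. When the pin is home the flange lies on the tab and the tip is about 20 mm above the bench; standing on the keeper bar it is at 52 mm.
- pin_rest: Wooden block 70 x 70 x 47 mm high fixed to the bench, with the 18 mm hole in its middle in which the pin stands. Origin: centre of its underside.
- shears: Bystander: cutting shears with green handles, about 230 mm long, lying on the bench. Origin near the pivot.
- chalk_tin: Bystander: round tin 70 mm in diameter, 60 mm high. Origin: centre of its underside.
- pencil_pot: Bystander: empty cup 72 mm in diameter, 95 mm high. Origin: centre of its underside.
Mind the look-alikes: they are no part of the job. Leave any blue or red look-alike of the part that bears pin_mid alone.

How it is judged:
By the outcome, as a careful person would: the job done as asked, in the order asked, and still so for the second after the job is handed in, with the robot touching nothing.
It also fails if it takes over 72 s, if anything falls off the work surface, if the arm or the gripper's body presses on something with over 40 N, if the wrist force passes 120 N, or if a joint passes its speed limit or range.

## Working session

There is one attempt and no reset: what is moved stays moved. The work goes in short steps, Python scripts to look and compute and a tool call to move; the robot and the scene stay as the last step left them, time stands still between calls to the robot, and variables do not carry over. Pictures are saved under pics/ and viewed, and the job is handed in when it is done.

Besides the shell and the picture viewer there is one more tool, called after ">>>" as name(argument=value, ...) on one line, values as JSON. apply_moves: Moves the arm, as the interface text tells. Its arguments: {"type":"object","properties":{"increments":{"type":"array","items":{"type":"number"}},"grip_force":{"type":"number"}},"required":["increments"]}

```bash
mkdir -p pics; cat > h.py <<'E'
import numpy as np, cv2
from rig import monitor, capture, camera_info, ticket, models, bot
from scipy.spatial.transform import Rotation as R
def snap(name,fn):
    im=capture(name); cv2.imwrite('pics/'+fn,im[:,:,::-1]); return im
def cam(name):
    c=camera_info(name); return c
def ray(c,uv):
    d=np.array([(uv[0]-c['cx'])/c['fx'],-(uv[1]-c['cy'])/c['fy'],-1.0])
    A=np.array(c['attitude'],float)
    Rm=A if A.shape==(3,3) else R.from_quat(A).as_matrix()
    return np.array(c['origin'],float),Rm@d
def atz(c,uv,z):
    o,d=ray(c,uv); return o+d*(z-o[2])/d[2]
def proj(c,p):
    A=np.array(c['attitude'],float)
    Rm=A if A.shape==(3,3) else R.from_quat(A).as_matrix()
    q=Rm.T@(np.array(p,float)-np.array(c['origin'],float))
    return np.array([c['cx']+c['fx']*q[0]/-q[2], c['cy']+c['fy']*(-q[1])/-q[2]])
E
python3 - <<'E'
from h import *
for n in('top','side'):
    print(camera_info(n)); snap(n,n+'0.png')
s=monitor.get_state(); print(s)
print(bot.hold_point_z)
for n in('top','side'):
    for t in ['case','keeper','free_bay','lid_hinge','slot','weight_mid','pin_mid','pin_head','pin_rest','shears','chalk_tin','pencil_pot']:
        print(n,t,[(np.round(m['xy'],1).tolist(),round(m['p'],2)) for m in models.mark_of(n,t)][:4])
print(monitor.get_state()['time'])
E
```

```text
{'fx': 406.5707754483364, 'fy': 406.5707754483364, 'cx': 260.76622970913076, 'cy': 193.86586427154987, 'origin': array([ 432.09738493,   51.16781558, 1291.942358  ]), 'attitude': array([ 0.04681773, -0.04173606, -0.69834737,  0.71300572])}
{'fx': 351.20106858355524, 'fy': 351.20106858355524, 'cx': 248.0878028744477, 'cy': 192.94152746811378, 'origin': array([ 514.03459196, -689.45454683,  701.8840878 ]), 'attitude': array([ 0.41834577, -0.02001643, -0.01593634,  0.90792742])}
{'time': 0.1, 'joint_pos': array([ 1.16122991e+00,  4.86910850e-02,  9.77718146e-02,  1.62200787e+00,
       -1.26850538e-05,  1.44299713e+00]), 'qd': array([ 4.29995923e-04, -1.54403189e-03,  3.69638589e-03, -4.85224450e-04,
       -1.65864957e-04,  6.21060009e-05]), 'joint_torque': array([ 2.00194860e-03, -3.39854693e+01,  3.20934498e+01,  1.58284715e-02,
       -1.04632372e-04,  8.66301548e-06]), 'ee_pos': array([145.74149851, 503.71015853, 191.6354949 ]), 'ee_rot': array([ 1.40417940e-01,  9.90091747e-01, -1.02886347e-03, -2.76709300e-04]), 'wrist_force': array([ 0.10416472, -1.31035636,  0.12682914]), 'mome
[... 866 characters left out ...]
], 0.71)]
side keeper [([249.7, 220.7], 0.68)]
side free_bay [([271.7, 206.0], 0.77)]
side lid_hinge [([248.8, 167.8], 0.84)]
side slot [([248.3, 105.7], 0.74), ([275.2, 282.6], 0.34)]
side weight_mid [([211.2, 308.9], 0.89), ([291.9, 164.0], 0.51)]
side pin_mid [([274.4, 280.3], 0.84), ([268.5, 318.4], 0.82), ([317.5, 280.3], 0.59), ([314.3, 313.9], 0.58)]
side pin_head [([270.4, 314.3], 0.9), ([316.5, 304.6], 0.84), ([351.6, 302.0], 0.73), ([318.6, 277.1], 0.7)]
side pin_rest [([273.6, 290.1], 0.8), ([273.8, 203.0], 0.28)]
side shears [([273.7, 204.9], 0.63), ([336.1, 256.1], 0.56)]
side chalk_tin [([289.5, 162.4], 0.79)]
side pencil_pot [([193.0, 146.5], 0.88), ([244.4, 198.3], 0.72)]
1.3
```

View pics/top0.png

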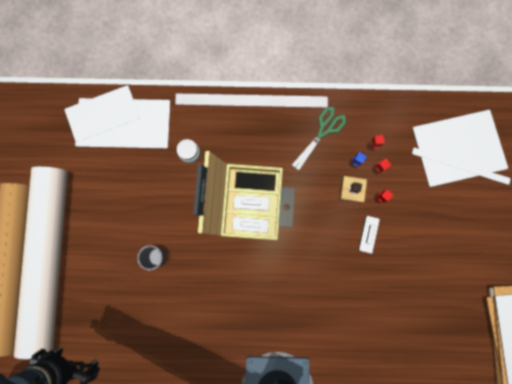

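View pics/side0.png

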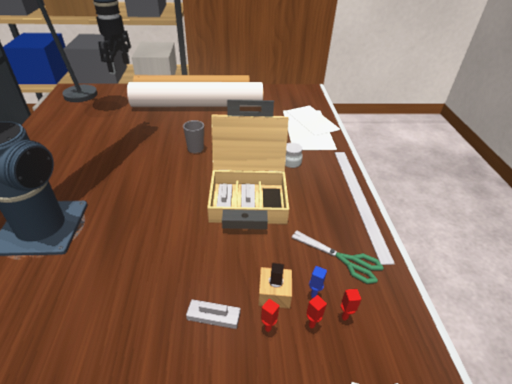

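```bash
python3 - <<'E'
import cv2
a=cv2.imread('pics/top0.png');b=cv2.imread('pics/side0.png')
cv2.imwrite('pics/top0c.png',cv2.resize(a[110:260,180:410],None,fx=3.4,fy=3.4,interpolation=cv2.INTER_CUBIC))
cv2.imwrite('pics/side0c.png',cv2.resize(b[140:350,170:380],None,fx=2.8,fy=2.8,interpolation=cv2.INTER_CUBIC))
E
```

```text
(no output)
```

View pics/top0c.png

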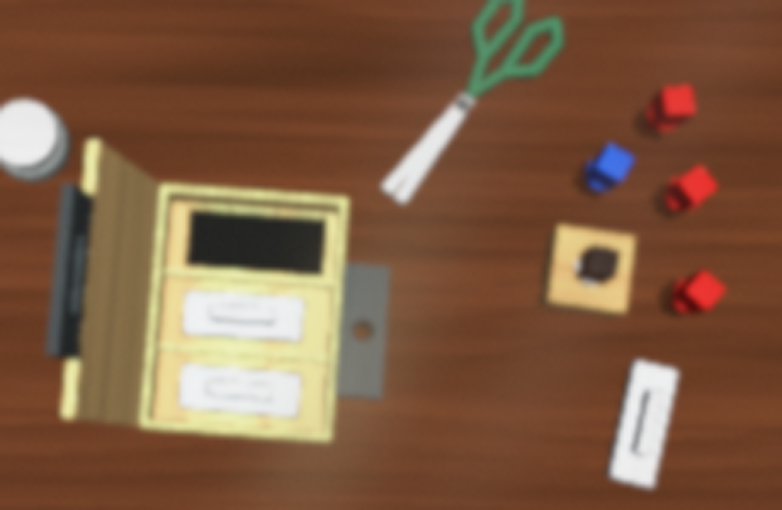

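View pics/side0c.png

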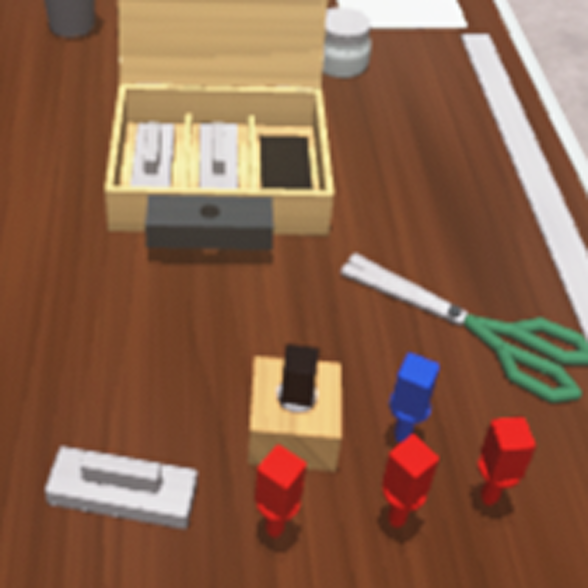

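Top view: the case is at about (255,200), with the free bay (dark pad) at (255,181) and the two other bays full. The loose weight is at (370,234), and the lid is open to the left. The keeper bar is at (287,207), with its hole visible at (287,207) while the lid is open. Candidates for the pin are the black one in the wooden rest (355,188), blue (359,159), and red (378,141), (383,166), (386,197). Only the black-headed pin stands in the wooden rest, so it fits, and the enlarged crop confirms this.

Next I'll work out the metric positions.

```bash
python3 - <<'E'
from h import *
ct,cs=cam('top'),cam('side')
T=lambda x,y:(x/3.4+180-0.35,y/3.4+110-0.35)
S=lambda x,y:(x/2.8+170-0.32,y/2.8+140-0.32)
print('case rim top'); 
for p in [(162,183),(350,197),(332,440),(142,428)]: print(np.round(atz(ct,T(*p),55),1))
print('case rim side')
for p in [(120,88),(324,91),(332,192),(107,188)]: print(np.round(atz(cs,S(*p),55),1))
print('keeper T',[np.round(atz(ct,T(*p),52),1) for p in [(346,263),(390,267),(383,398),(338,395)]])
print('keeper S',[np.round(atz(cs,S(*p),52),1) for p in [(148,197),(272,199),(274,225),(146,222)]])
print('hole',np.round(atz(ct,T(363,330),52),1),np.round(atz(cs,S(210,212),52),1))
print('pad T',[np.round(atz(ct,T(*p),8),1) for p in [(191,211),(325,220),(322,273),(188,263)]])
print('pad S',[np.round(atz(cs,S(*p),8),1) for p in [(262,136),(306,135),(312,187),(262,186)]])
print('weight base T z20',[np.round(atz(ct,T(*p),20),1) for p in [(637,359),(680,369),(655,489),(609,477)]])
print('weight S z20',[np.round(atz(cs,S(*p),20),1) for p in [(62,447),(196,466),(188,515),(47,494)]])
print('rib T',[np.round(atz(ct,T(*p),42),1) for p in [(647,390),(636,455)]],'S',[np.round(atz(cs,S(*p),42),1) for p in [(82,462),(161,472)]])
print('rest T z47',[np.round(atz(ct,T(*p),47),1) for p in [(555,223),(637,235),(628,314),(545,305)]])
print('rest S z47',[np.round(atz(cs,S(*p),47),1) for p in [(252,357),(341,364),(343,438),(250,433)]])
print('head top z95',np.round(atz(ct,T(603,262),95),1),np.round(atz(cs,S(302,350),95),1))
print('tool',np.round(proj(ct,monitor.get_state()['ee_pos']),1))
E
python3 - <<'E'
import cv2
a=cv2.imread('pics/top0.png');b=cv2.imread('pics/side0.png')
import numpy as np
f=lambda i:cv2.resize(i,(390,390),interpolation=cv2.INTER_CUBIC)
cv2.imwrite('pics/c2.png',np.hstack([f(a[165:210,335:380]),f(b[255:315,245:305])]))
cv2.imwrite('pics/c3.png',np.hstack([f(a[205:265,340:400]),f(b[285:345,180:240])]))
E
```

```text
case rim top
[680.6 167.4  55. ]
[671.  -4.  55.]
[451.1   8.8  55. ]
[458.2 178.2  55. ]
case rim side
[459.8 171.3  55. ]
[682.3 162.5  55. ]
[669.5   1.   55. ]
[452.3  11.2  55. ]
keeper T [array([610.8,  -1.4,  52. ]), array([607.9, -41.2,  52. ]), array([489.5, -36.3,  52. ]), array([491.3,   4. ,  52. ])]
keeper S [array([491.8,   0.9,  52. ]), array([610.9,  -4.4,  52. ]), array([609.7, -39.7,  52. ]), array([490.2, -33.1,  52. ])]
hole [550.2 -17.6  52. ] [550.5 -21.   52. ]
pad T [array([663.7, 143.6,   8. ]), array([657.6,  17.1,   8. ]), array([607.2,  19.1,   8. ]), array([614.1, 145. ,   8. ])]
pad S [array([615.1, 143.3,   8. ]), array([664.2, 144.2,   8. ]), array([660.9,  59.2,   8. ]), array([608.7,  61.9,   8. ])]
weight base T z20 [array([ 531.6, -271.6,   20. ]), array([ 523.3, -311. ,   20. ]), array([ 413.6, -286.6,   20. ]), array([ 423.5, -244.9,   20. ])]
weight S z20 [array([ 426. , -249.7,   20. ]), array([ 530.7, -269.6,   20. ]), array([ 523.6, -310.2,   20. ]), array([ 417.8, -289.7,   20. ])]
rib T [array([ 502.1, -274.7,   42. ]), array([ 443.7, -264.1,   42. ])] S [array([ 444.8, -277.1,   42. ]), array([ 503.9, -287.4,   42. ])]
rest T z47 [array([ 652.2, -191.5,   47. ]), array([ 642.6, -266.1,   47. ]), array([ 570.1, -257.1,   47. ]), array([ 576.8, -182.2,   47. ])]
rest S z47 [array([ 578.8, -187.5,   47. ]), array([ 651.4, -196.6,   47. ]), array([ 643.2, -265.9,   47. ]), array([ 572.2, -259.3,   47. ])]
head top z95 [ 610.  -223.9   95. ] [ 613.  -218.7   95. ]
tool [ 87.  352.1]
```

View pics/c2.png

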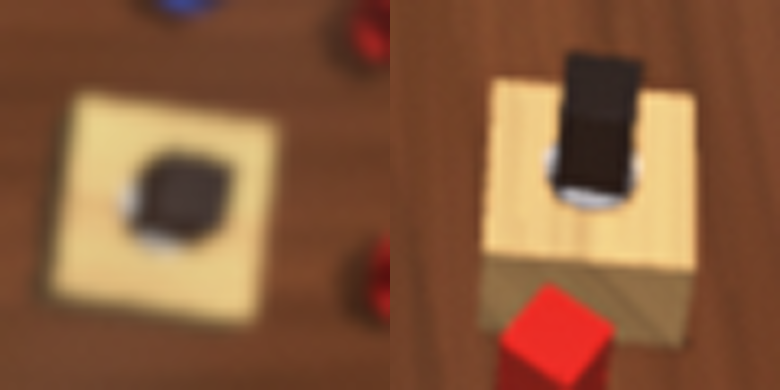

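View pics/c3.png

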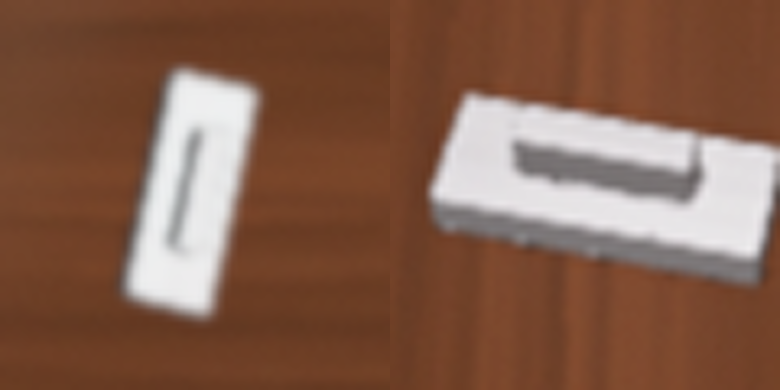

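```bash
cat > fit.py <<'E'
from h import *
from scipy.optimize import least_squares
ct,cs=cam('top'),cam('side')
T=lambda x,y:(x/3.4+180-0.35,y/3.4+110-0.35)
S=lambda x,y:(x/2.8+170-0.32,y/2.8+140-0.32)
obs=[]
def add(cam,obj,loc,pix):
    for l,p in zip(loc,pix): obs.append((cam,obj,np.array(l,float),np.array((T if cam==0 else S)(*p))))
rect=lambda a,b,z,cx=0,cy=0:{'mm':(cx-a,cy-b,z),'mp':(cx-a,cy+b,z),'pm':(cx+a,cy-b,z),'pp':(cx+a,cy+b,z)}
c=rect(110,85,55)
add(0,0,[c['pp'],c['pm'],c['mm'],c['mp']],[(162,183),(350,197),(332,440),(142,428)])
add(1,0,[c['mp'],c['pp'],c['pm'],c['mm']],[(120,88),(324,91),(332,192),(107,188)])
k=rect(60,21,52,0,-107)
add(0,0,[k['pp'],k['pm'],k['mm'],k['mp']],[(346,263),(390,267),(383,398),(338,395)])
add(1,0,[k['pm'],k['mm']],[(274,225),(146,222)])
w=rect(55,20,20)
add(0,1,[w['pp'],w['pm'],w['mm'],w['mp']],[(637,359),(680,369),(655,489),(609,477)])
add(1,1,[w['mp'],w['pp'],w['pm'],w['mm']],[(62,447),(196,466),(188,515),(47,494)])
r=rect(35,35,47)
add(0,2,[r['pp'],r['pm'],r['mm'],r['mp']],[(555,223),(637,235),(628,314),(545,305)])
add(1,2,[r['mp'],r['pp'],r['pm'],r['mm']],[(252,357),(341,364),(343,438),(250,433)])
base=[ct,cs]
def camc(i,d):
    b=dict(base[i]); b['origin']=np.array(b['origin'])+d[:3]
    b['attitude']=(R.from_rotvec(d[3:])*R.from_quat(b['attitude'])).as_quat(); return b
def world(o,l):
    a=o[2]; return np.array([o[0]+np.cos(a)*l[0]-np.sin(a)*l[1],o[1]+np.sin(a)*l[0]+np.cos(a)*l[1],l[2]])
def res(v,full=False):
    C=[camc(0,v[9:15]),camc(1,v[15:21])]
    rr=[]
    for ca,o,l,p in obs: rr.append((proj(C[ca],world(v[3*o:3*o+3],l))-p)/0.7)
    if full: return np.array(rr)*0.7,C
    d=np.concatenate([v[9:12]/1.5,v[12:15]/.002,v[15:18]/1.5,v[18:21]/.002])
    return np.concatenate([np.ravel(rr),d])
v0=np.concatenate([[566,87,-.05,474,-279,-.2,611,-226,-.12],np.zeros(12)])
s=least_squares(res,v0,loss='soft_l1'); v=s.x
if __name__=='__main__':
    np.set_printoptions(suppress=True,precision=2)
    for i,n in enumerate(['case','weight','rest']): print(n,v[3*i:3*i+2],np.degrees(v[3*i+2]))
    print('dcam',v[9:12],v[12:15]*1000,v[15:18],v[18:21]*1000)
    rr,C=res(v,True); print(np.abs(rr).mean(),np.abs(rr).max())
    hT=atz(C[0],T(363,330),52);hS=atz(C[1],S(210,212),52)
    def loc(o,p):
        a=o[2];d=p[:2]-o[:2]; return np.array([np.cos(a)*d[0]+np.sin(a)*d[1],-np.sin(a)*d[0]+np.cos(a)*d[1]])
    print('hole',hT,hS,loc(v[:3],hT),loc(v[:3],hS))
    print('freebay',world(v[:3],(70,0,8)),'slot',world(v[:3],(0,-107,65)),'hinge',world(v[:3],(0,85,55)))
    for nm,z,pt,ps in [('headtop',95,(603,262),(302,350))]:
        print(nm,atz(C[0],T(*pt),z),atz(C[1],S(*ps),z))
    print('pad',[loc(v[:3],atz(C[0],T(*p),8)) for p in [(191,211),(325,220),(322,273),(188,263)]])
    J=np.linalg.inv(s.jac.T@s.jac); print('sd',np.sqrt(np.diag(J))[:9])
E
python3 fit.py
```

```text
case [562.08  87.72] -4.131953836109298
weight [ 473.64 -279.56] -11.798862283168082
rest [ 610.63 -226.74] -6.237600775293605
dcam [ 0.23 -0.14  0.06] [-0.37 -0.39 -0.32] [-0.23  0.14 -0.1 ] [0.01 0.66 0.62]
0.7281644009295482 1.940924301090945
hole [550.89 -18.21  52.  ] [549.47 -20.96  52.  ] [  -3.52 -106.47] [  -4.75 -109.31]
freebay [631.9   82.68   8.  ] slot [554.37 -19.    65.  ] hinge [568.2 172.5  55. ]
headtop [ 610.68 -224.6    95.  ] [ 612.1  -218.62   95.  ]
pad [array([98.15, 62.42]), array([101.18, -64.16]), array([ 50.75, -65.81]), array([48.61, 60.25])]
sd [2.28 2.25 0.01 2.   2.04 0.01 2.05 2.09 0.02]
```

```bash
python3 - <<'E'
s=open('fit.py').read()
s=s.replace("w=rect(55,20,20)","p_=rect(27.5,65,8,70,0)\nadd(0,0,[p_['pp'],p_['pm'],p_['mm'],p_['mp']],[(191,211),(325,220),(322,273),(188,263)])\nadd(1,0,[p_['mp'],p_['pp']],[(262,136),(306,135)])\nw=rect(55,20,20)")
s=s.replace("for ca,o,l,p in obs:","for ca,o,l,p in obs:\n        if abs(l[2]-52)<.1: l=l+np.array([v[21],0,0])\n       ")
s=s.replace("np.zeros(12)","np.zeros(13)").replace("print('dcam'","print('baroff',v[21]);print('dcam'")
open('fit.py','w').write(s)
E
python3 fit.py
```

```text
case [565.99  87.36] -3.2160195323723277
weight [ 474.   -278.91] -11.793395390965653
rest [ 611.18 -226.07] -6.260721287122278
baroff -9.39889277835689
dcam [ 0.17 -0.05  0.19] [ 0.03 -0.36  0.27] [-0.17  0.05  0.19] [ 0.62  0.27 -0.06]
0.5255317304144635 1.7049647050038743
hole [550.85 -17.57  52.  ] [550.27 -19.94  52.  ] [  -9.23 -105.61] [  -9.67 -108.02]
freebay [635.88  83.43   8.  ] slot [559.98 -19.47  65.  ] hinge [570.76 172.23  55.  ]
headtop [ 610.75 -223.93   95.  ] [ 612.81 -217.93   95.  ]
pad [array([95.05, 61.72]), array([ 96.12, -64.9 ]), array([ 45.66, -65.77]), array([45.47, 60.32])]
sd [2.08 2.13 0.01 1.95 2.02 0.01 2.01 2.07 0.02]
```

Both cameras agree to within about 2 mm:

| Thing | Position (mm) | Yaw |
|---|---|---|
| Case | (566, 87) | −3.2° |
| Free bay | (636, 83) | – |
| Weight | (474, −279) | −11.8° |
| Rest | (611, −226) | – |
| Slot, when shut | (560, −19.5) | – |
| Keeper hole | (550.5, −19) | – |

First I'll go above the weight.

>>> apply_moves(increments=[7,-16,0,0,50,20,-47,0,0.3,50,39,-94,0,0.5,50,59,-141,0,1,50,82,-196,0,1,50,105,-251,0,1.5,50,128,-305,0,2,50,151,-360,0,2,50,174,-415,-5,2.5,50,197,-470,-10,3,50,220,-525,-15,3,50,243,-579,-20,3.5,50,266,-634,-30,4,50,285,-681,-40,4,50,302,-720,-45,4.4,50,315,-752,-50,4.4,50,325,-775,-55,4.4,50,328,-783,-60,4.4,50,328,-783,-60,4.4,50,328,-783,-60,4.4,50], grip_force=50)

```text
time: 3.8
ee_pos: [473.6, -277.8, 133.1]
ee_rot: [0.102, 0.995, 0.0, -0.0]
wrist_force: [-0.3, 1.5, -0.2]
gripper_width: 0.502
```

```bash
cat > st.py <<'E'
from h import *
def jaw():
    s=monitor.get_state(); m=R.from_quat(s['ee_rot']).as_matrix()
    a=np.degrees(np.arctan2(m[1,1],m[0,1]))
    print('t',round(s['time'],2),'pos',np.round(s['ee_pos'],1),'jaw',round(a,2),'zdown',np.round(m[:,2],3),'F',np.round(s['wrist_force'],1),'M',np.round(s['moment'],2),'grip',round(s['gripper_width'],3),'q',np.round(s['joint_pos'],2))
if __name__=='__main__': jaw()
E
python3 - <<'E'
from st import *
jaw()
import fit
a=snap('top','t1.png');b=snap('side','s1.png')
f=lambda i:cv2.resize(i,(390,390),interpolation=cv2.INTER_CUBIC)[:,:,::-1]
cv2.imwrite('pics/c4.png',np.hstack([f(a[185:285,330:430]),f(b[245:345,160:260])]))
p=monitor.get_state()['ee_pos'];print(proj(cam('top'),p),proj(cam('side'),p))
E
```

```text
t 3.8 pos [ 473.6 -277.8  133.1] jaw 78.29 zdown [-0.  0. -1.] F [-0.3  1.5 -0.2] M [-0.03 -0.01  0.02] grip 0.502 q [-0.65  0.11  0.04  1.51  0.   -0.45]
[379.60932193 232.70356407] [210.91216329 278.4755857 ]
```

View pics/c4.png

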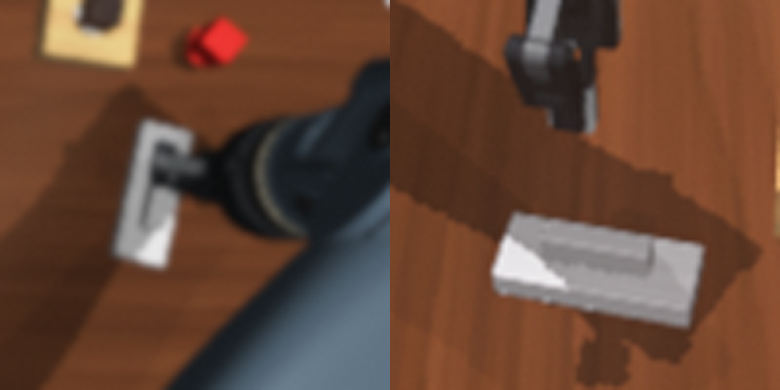

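The gripper is above the weight, with the jaws across the rib. Lowering onto the rib now.

>>> apply_moves(increments=[0,0,-10,0,50,0,-1,-30,0,50,0,-1,-55,0,50,0,-1,-80,0,50,0,-1,-97,0,50,0,-1,-106,0,50,0,-1,-108,0,50,0,-1,-108,0,50,0,-1,-108,0,10,0,-1,-108,0,10,0,-1,-108,0,10,0,-1,-108,0,10], grip_force=60)

```text
time: 5.4
ee_pos: [474.0, -279.0, 25.4]
ee_rot: [0.102, 0.995, -0.0, 0.0]
wrist_force: [-0.5, -0.4, 0.3]
gripper_width: 0.097
```

```bash
python3 - <<'E'
from st import *
jaw()
b=snap('side','s2.png')
cv2.imwrite('pics/c5.png',cv2.resize(b[255:345,160:260],None,fx=6,fy=6,interpolation=cv2.INTER_CUBIC)[:,:,::-1])
E
```

```text
t 5.4 pos [ 474.  -279.    25.4] jaw 78.31 zdown [ 0.001 -0.    -1.   ] F [-0.5 -0.4  0.3] M [-0.03  0.   -0.05] grip 0.097 q [-0.65  0.14 -0.13  1.29  0.   -0.45]
```

View pics/c5.png

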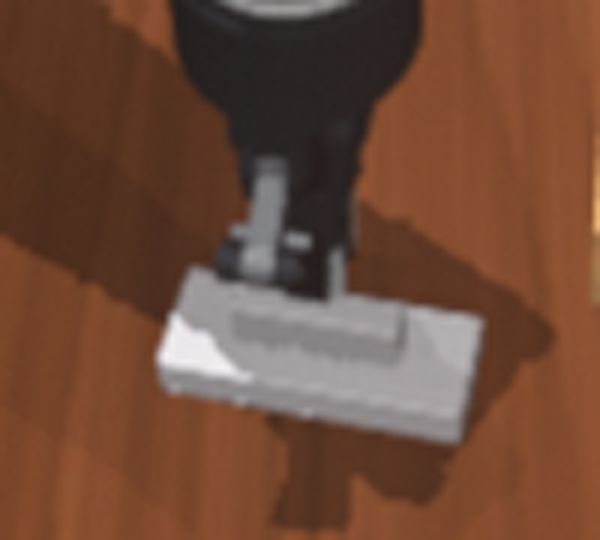

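```bash
python3 - <<'E'
from st import *
c=cam('side');ct=cam('top')
for z in (20,25,35,45,55): print(z,proj(c,(474,-279,z)))
import fit
for l in [(-30,0,42),(30,0,42),(30,7,42),(30,-7,42),(-30,-7,20),(-30,-7,42)]: print(l,proj(c,fit.world(fit.v[3:6],l)))
b=cv2.imread('pics/s2.png')
cv2.imwrite('pics/c6.png',cv2.resize(b[275:335,180:245],None,fx=12,fy=12,interpolation=cv2.INTER_LANCZOS4)[:600,:780])
E
```

```text
20 [213.3388661  310.75833256]
25 [213.24222766 309.48636578]
35 [213.04641597 306.90906847]
45 [212.84714998 304.28630524]
55 [212.64433746 301.61686228]
(-30, 0, 42) [199.03187358 302.83998586]
(30, 0, 42) [226.90807897 307.2600598 ]
(30, 7, 42) [227.58843715 304.32554311]
(30, -7, 42) [226.21788742 310.23698972]
(-30, -7, 20) [198.86167451 311.44200199]
(-30, -7, 42) [198.14797351 305.75940272]
```

View pics/c6.png

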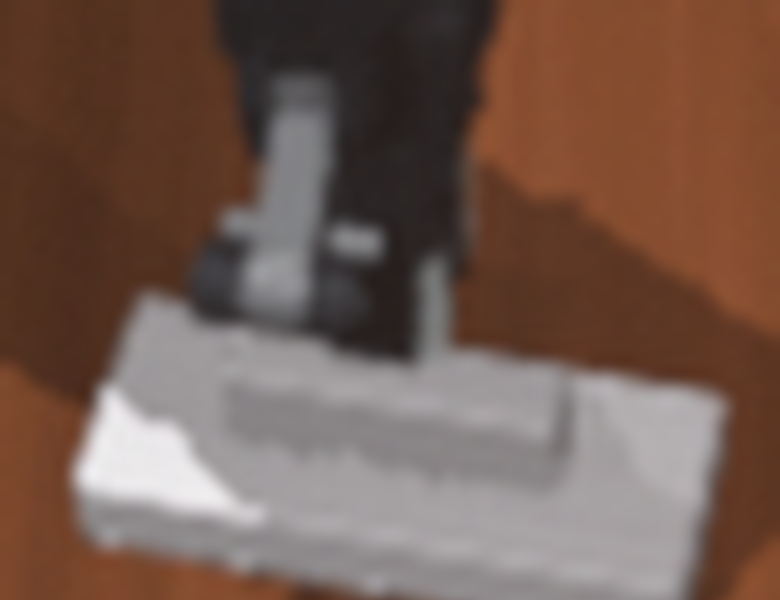

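The jaws closed to 8.5 mm, which is less than the 14 mm rib, and the fingers aren't astride it. I'm looking closer before moving again.

```bash
python3 - <<'E'
from st import *
a=snap('top','t3.png'); c=cam('top')
p=monitor.get_state()['ee_pos']; print(proj(c,p), proj(c,p+[0,0,73]))
import fit
b=cv2.imread('pics/s2.png'); a=a[:,:,::-1].copy()
def box(im,c,o,a_,b_,z,col):
    P=[proj(c,fit.world(o,l)) for l in [(-a_,-b_,z),(a_,-b_,z),(a_,b_,z),(-a_,b_,z)]]
    return P,col
out=[]
for im,c,(x0,x1,y0,y1) in [(a,c,(335,435,190,290)),(b,cam('side'),(165,265,260,360))]:
    k=7.5 if im is a else 7.5
    z=cv2.resize(im[y0:y1,x0:x1],None,fx=3.9,fy=3.9,interpolation=cv2.INTER_CUBIC)
    for a_,b_,h,col in [(55,20,20,(0,255,255)),(30,7,42,(0,255,0)),(30,7,20,(255,255,0))]:
        P,_=box(im,c,fit.v[3:6],a_,b_,h,col)
        cv2.polylines(z,[np.int32([((q[0]+.5-x0)*3.9,(q[1]+.5-y0)*3.9) for q in P])],True,col,1)
    q=proj(c,p); cv2.circle(z,tuple(np.int32(((q[0]+.5-x0)*3.9,(q[1]+.5-y0)*3.9))),4,(0,0,255),-1)
    out.append(z)
cv2.imwrite('pics/c7.png',np.hstack(out))
E
```

```text
[370.01538108 233.77586456] [376.53623135 233.08394016]
```

View pics/c7.png

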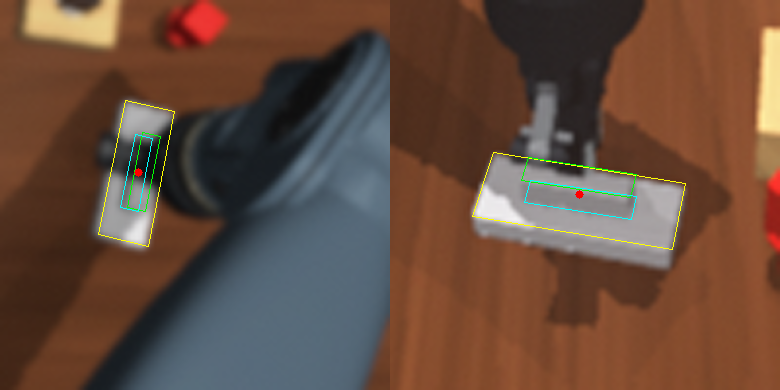

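>>> apply_moves(increments=[0,0,20,0,10,0,0,50,0,0,0,0,80,0,0,0,0,100,0,0,0,0,100,0,0,0,0,100,0,0])

```text
time: 6.25
ee_pos: [473.5, -278.6, 124.3]
ee_rot: [0.102, 0.995, 0.0, -0.0]
wrist_force: [0.2, 0.0, 0.4]
gripper_width: -0.005
```

```bash
python3 - <<'E'
from st import *
jaw()
a=snap('top','t4.png')[:,:,::-1];b=snap('side','s4.png')[:,:,::-1]
p=monitor.get_state()['ee_pos']; out=[]
for im,c,(x0,x1,y0,y1) in [(a,cam('top'),(345,405,205,265)),(b,cam('side'),(180,240,235,295))]:
    z=cv2.resize(im[y0:y1,x0:x1],None,fx=6.5,fy=6.5,interpolation=cv2.INTER_CUBIC)
    for dz,col in [(0,(0,0,255)),(20,(0,255,0)),(40,(255,255,0))]:
        q=proj(c,p+[0,0,dz]);print(q); cv2.circle(z,tuple(np.int32(((q[0]+.5-x0)*6.5,(q[1]+.5-y0)*6.5))),3,col,-1)
    out.append(z)
cv2.imwrite('pics/c8.png',np.hstack(out))
E
```

```text
t 6.25 pos [ 473.5 -278.6  124.3] jaw 78.31 zdown [-0.001  0.001 -1.   ] F [0.2 0.  0.4] M [-0.02 -0.01  0.01] grip -0.005 q [-0.65  0.11  0.03  1.49  0.   -0.45]
[378.78513958 233.10415324]
[380.7946214  232.89542709]
[382.87519362 232.67931674]
[210.70136177 281.65232019]
[210.21987887 275.42328752]
[209.7194365  268.94897283]
```

View pics/c8.png

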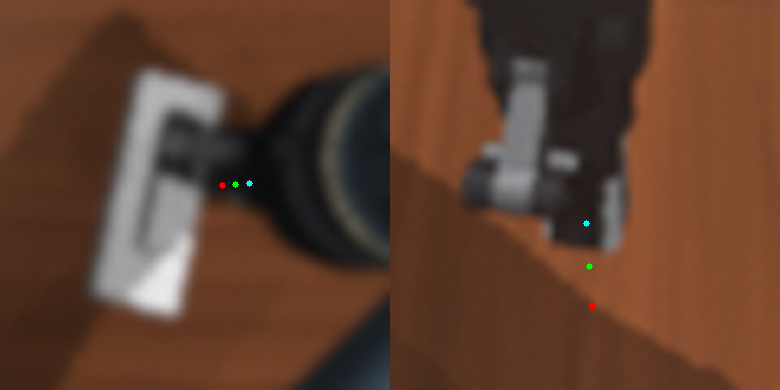

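The side picture shows the shut fingertips at row 272, while the reported TCP projects to row 282. The real tips therefore sit about 25–35 mm higher than reported, which explains the miss. I'll go lower in steps, checking force and pictures.

>>> apply_moves(increments=[0,0,-10,0,45,0.5,-0.5,-30,0,45,0.5,-0.5,-60,0,45,0.5,-0.5,-85,0,45,0.5,-0.5,-105,0,45,0.5,-0.5,-114,0,45,0.5,-0.5,-118,0,45,0.5,-0.5,-120,0,45,0.5,-0.5,-120,0,45])

```text
time: 7.48
ee_pos: [474.1, -279.2, 4.4]
ee_rot: [0.102, 0.995, 0.0, -0.0]
wrist_force: [0.5, 0.3, -0.1]
gripper_width: 0.451
```

```bash
cat > look.py <<'E'
from st import *
def look(fn,boxes=((345,405,205,265),(180,240,255,315)),marks=(),k=None,tcp=True):
    a=capture('top')[:,:,::-1];b=capture('side')[:,:,::-1]
    p=monitor.get_state()['ee_pos']; out=[]
    for im,c,(x0,x1,y0,y1) in [(a,cam('top'),boxes[0]),(b,cam('side'),boxes[1])]:
        s=390/(x1-x0)
        z=cv2.resize(im[y0:y1,x0:x1],None,fx=s,fy=s,interpolation=cv2.INTER_CUBIC)
        for m,col in ([(p,(0,0,255))] if tcp else [])+list(marks):
            q=proj(c,m); cv2.circle(z,tuple(np.int32(((q[0]+.5-x0)*s,(q[1]+.5-y0)*s))),2,col,-1)
        out.append(z)
    h=max(o.shape[0] for o in out); out=[np.pad(o,((0,h-o.shape[0]),(0,0),(0,0))) for o in out]
    cv2.imwrite('pics/'+fn,np.hstack(out))
E
python3 -c "
from look import *
jaw(); look('c9.png')"
```

```text
t 7.47 pos [ 474.1 -279.2    4.4] jaw 78.31 zdown [-0.001  0.001 -1.   ] F [ 0.5  0.3 -0.1] M [-0.04 -0.04  0.01] grip 0.451 q [-0.65  0.16 -0.16  1.25  0.   -0.45]
```

View pics/c9.png

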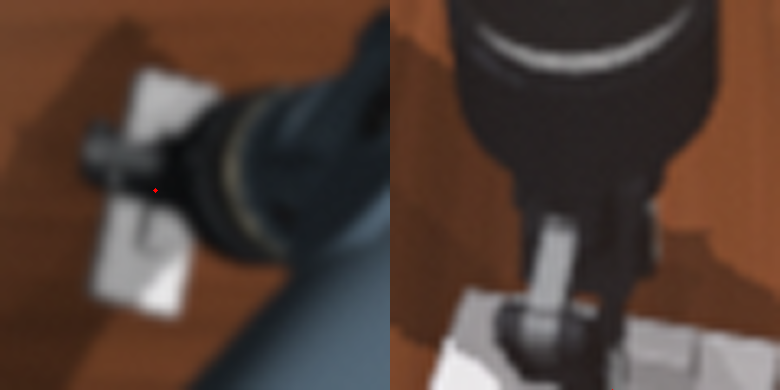

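```bash
python3 -c "
from look import *
look('c10.png',((330,410,200,280),(175,255,265,345)))"
```

```text
(no output)
```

View pics/c10.png

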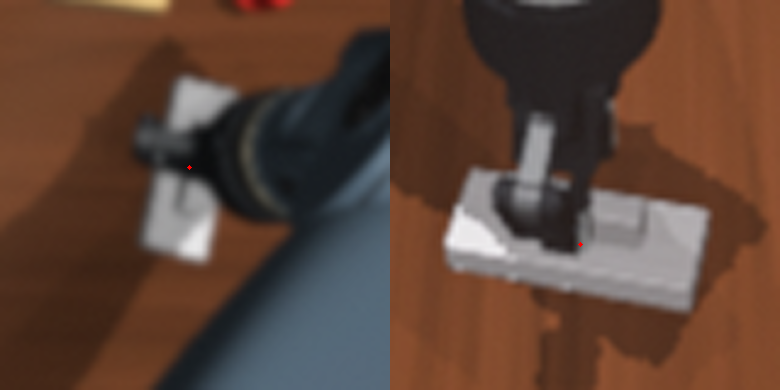

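The front finger is now in front of the rib, with its tip at about z 29. Closing.

>>> apply_moves(increments=[0,0,0,0,30,0,0,0,0,10,0,0,0,0,5,0,0,0,0,5,0,0,0,0,5], grip_force=60)

```text
time: 8.3
ee_pos: [474.0, -279.1, 4.2]
ee_rot: [0.102, 0.995, 0.0, -0.0]
wrist_force: [1.0, -0.5, -0.1]
gripper_width: 0.048
```

```bash
python3 -c "
from look import *
jaw(); look('c11.png',((330,410,200,280),(175,255,265,345)))"
```

```text
t 8.3 pos [ 474.  -279.1    4.2] jaw 78.31 zdown [-0.001  0.001 -1.   ] F [ 1.  -0.5 -0.1] M [ 0.01  0.01 -0.02] grip 0.048 q [-0.65  0.16 -0.16  1.25  0.   -0.45]
```

View pics/c11.png

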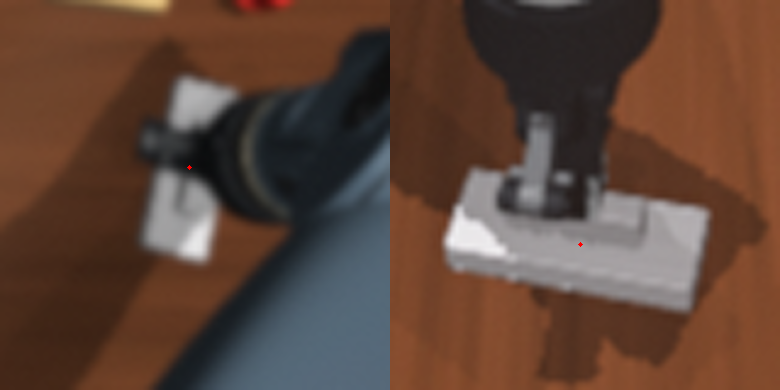

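It closed past 14 mm again, so the tips are still above the rib. I had left out the finger thickness, and the real offset is nearer 45 mm. I'll reopen and go lower by feel.

>>> apply_moves(increments=[0,0,2,0,45,0,0,2,0,45,0,0,0,0,45,0,0,-3,0,45,0,0,-6,0,45,0,0,-9,0,45,0,0,-12,0,45,0,0,-12,0,45])

```text
time: 9.4
ee_pos: [473.7, -278.9, -8.2]
ee_rot: [0.102, 0.995, 0.001, -0.001]
wrist_force: [0.5, -0.4, -0.2]
gripper_width: 0.449
```

```bash
python3 -c "
from look import *
jaw(); look('c12.png',((330,410,200,280),(175,255,265,345)))"
```

```text
t 9.4 pos [ 473.7 -278.9   -8.2] jaw 78.31 zdown [-0.002  0.001 -1.   ] F [ 0.5 -0.4 -0.2] M [0.   0.05 0.01] grip 0.449 q [-0.65  0.17 -0.18  1.23  0.   -0.45]
```

View pics/c12.png

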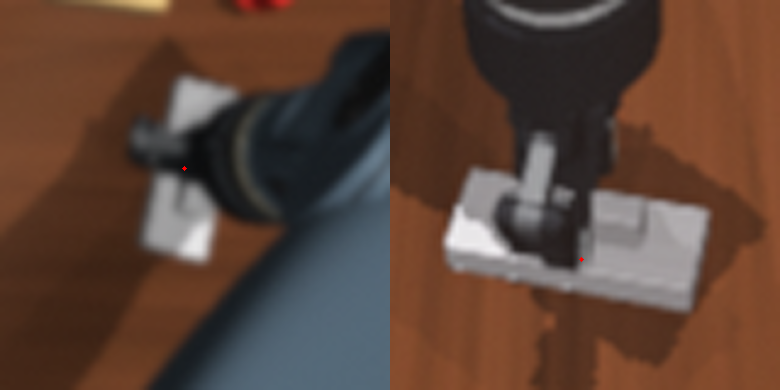

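```bash
python3 -c "
from look import *
c=cam('side')
for y in (-298,-305,-312):
  for z in (20,30,40): print(y,z,proj(c,(474,y,z)).round(1))
"
```

```text
-298 20 [213.1 318.9]
-298 30 [212.9 316.4]
-298 40 [212.7 313.8]
-305 20 [213. 322.]
-305 30 [212.8 319.5]
-305 40 [212.6 316.9]
-312 20 [212.9 325.2]
-312 30 [212.7 322.7]
-312 40 [212.5 320.1]
```

>>> apply_moves(increments=[0,0,-2,0,45,0,0,-4,0,45,0,0,-6,0,45,0,0,-8,0,45,0,0,-8,0,45])

```text
time: 10.12
ee_pos: [473.8, -279.0, -16.1]
ee_rot: [0.102, 0.995, 0.0, -0.001]
wrist_force: [0.4, -0.2, 0.0]
gripper_width: 0.454
```

```bash
python3 -c "
from look import *
jaw(); look('c13.png',((330,410,200,280),(175,255,265,345)))"
```

```text
t 10.12 pos [ 473.8 -279.   -16.1] jaw 78.31 zdown [-0.001  0.001 -1.   ] F [ 0.4 -0.2  0. ] M [ 0.   -0.01  0.02] grip 0.454 q [-0.65  0.17 -0.19  1.22  0.   -0.45]
```

View pics/c13.png

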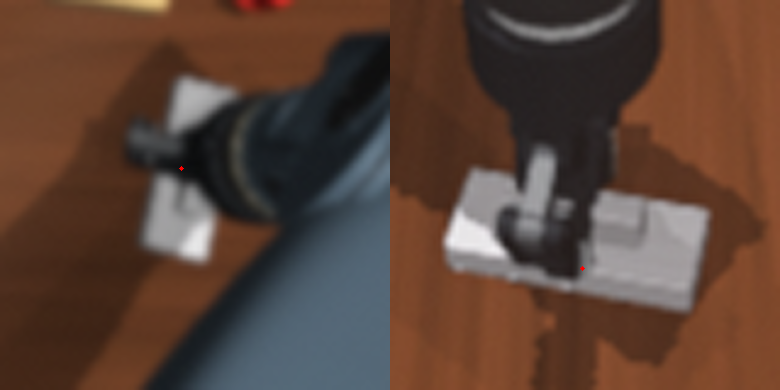

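>>> apply_moves(increments=[0,0,0,0,35,0,0,0,0,25,0,0,0,0,15,0,0,0,0,5,0,0,0,0,5], grip_force=40)

```text
time: 10.85
ee_pos: [474.1, -279.0, -15.6]
ee_rot: [0.102, 0.995, 0.0, -0.0]
wrist_force: [-0.6, 0.3, 1.3]
gripper_width: 0.155
```

```bash
python3 -c "
from look import *
jaw(); look('c14.png',((330,410,200,280),(175,255,265,345)))"
```

```text
t 10.85 pos [ 474.1 -279.   -15.6] jaw 78.31 zdown [-0.001  0.001 -1.   ] F [-0.6  0.3  1.3] M [ 0.16 -0.01  0.01] grip 0.155 q [-0.65  0.17 -0.18  1.22  0.   -0.45]
```

View pics/c14.png

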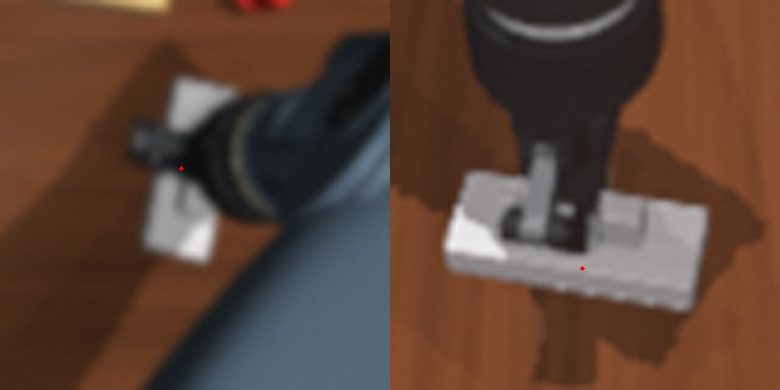

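It's gripped now, with an opening of 13 mm that matches the rib. The reported TCP sits about 40–45 mm below the real tips, so I'll carry that offset forward. Lifting and carrying to the bay.

>>> apply_moves(increments=[0,0,0,0,5,0,0,10,0,5,0,0,40,0,5,0,0,80,0,5,0,5,115,0,5,8,25,135,-5,5,25,60,140,-12,5,42,97,140,-20,5,60,134,140,-28,5,77,172,140,-36,5,94,210,140,-44,5,110,247,140,-52,5,126,282,140,-60,5,140,314,140,-68,5,151,340,140,-75,5,158,356,140,-80,5,162,362.5,140,-81.5,5,162,362.5,140,-81.5,5,162,362.5,140,-81.5,5], grip_force=80)

```text
time: 13.32
ee_pos: [635.7, 82.6, 124.1]
ee_rot: [0.727, 0.687, 0.0, -0.0]
wrist_force: [-0.4, -0.9, -5.4]
gripper_width: 0.147
```

```bash
python3 -c "
from look import *
jaw(); look('c15.png',((180,310,140,270),(180,320,100,240)),tcp=False)"
```

```text
t 13.32 pos [635.7  82.6 124.1] jaw -3.2 zdown [-0.  0. -1.] F [-0.4 -0.9 -5.4] M [0.03 0.   0.04] grip 0.147 q [0.02 0.35 0.31 1.53 0.   1.65]
```

View pics/c15.png

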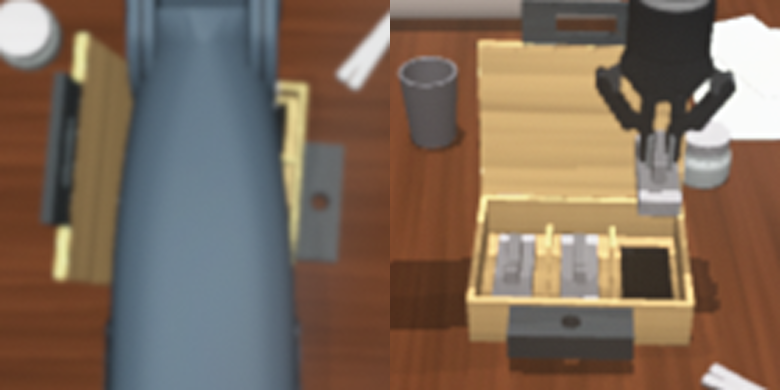

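>>> apply_moves(increments=[0,0.5,-10,0,5,0,0.8,-30,0,5,0,0.8,-52,0,5,0,0.8,-70,0,5,0,0.8,-78,0,5,0,0.8,-78,0,5])

```text
time: 14.18
ee_pos: [635.2, 83.3, 45.5]
ee_rot: [0.727, 0.687, -0.0, -0.0]
wrist_force: [-0.4, 0.1, -3.9]
gripper_width: 0.143
```

```bash
python3 -c "
from look import *
import fit
jaw()
w=fit.world;o=fit.v[:3]
z=62
m=[(w(o,(70+a,b,z)),(0,255,0)) for a in(-20,20) for b in(-55,55)]+[(w(o,(70+a,b,z+20)),(0,255,255)) for a in(-20,20) for b in(-55,55)]
look('c16.png',((180,310,140,270),(240,300,160,220)),marks=m,tcp=False)"
```

```text
t 14.18 pos [635.2  83.3  45.5] jaw -3.23 zdown [-0.001  0.    -1.   ] F [-0.4  0.1 -3.9] M [0.02 0.04 0.05] grip 0.143 q [0.03 0.37 0.17 1.38 0.   1.65]
```

View pics/c16.png

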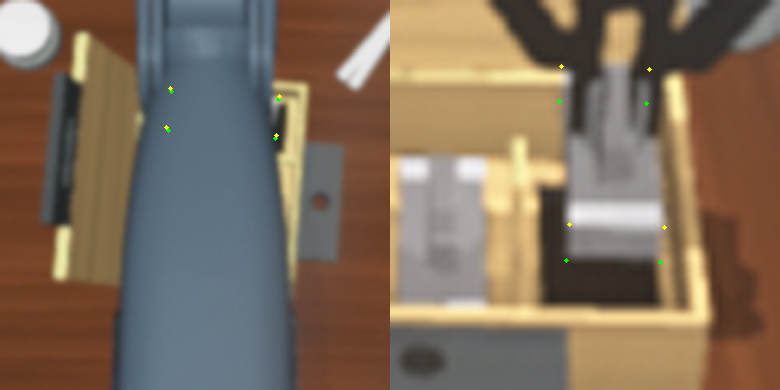

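The weight lines up with its predicted pose over the bay. Lowering gently.

>>> apply_moves(increments=[0.5,0,-10,0,5,0.5,0,-22,0,5,0.5,0,-34,0,5,0.5,0,-42,0,5,0.5,0,-46,0,5,0.5,0,-48.5,0,5,0.5,0,-50,0,5,0.5,0,-50,0,5])

```text
time: 15.28
ee_pos: [637.3, 83.4, -2.3]
ee_rot: [0.727, 0.687, 0.001, 0.001]
wrist_force: [-0.5, -0.2, -4.6]
gripper_width: 0.143
```

```bash
python3 st.py
```

```text
t 15.28 pos [637.3  83.4  -2.3] jaw -3.22 zdown [ 0.003  0.001 -1.   ] F [-0.5 -0.2 -4.6] M [-0.01  0.01 -0.02] grip 0.143 q [0.03 0.39 0.11 1.29 0.   1.65]
```

>>> apply_moves(increments=[-0.7,0,-1.5,0,5,-0.7,0,-3,0,5,-0.7,0,-4.5,0,5,-0.7,0,-5.5,0,5,-0.7,0,-5.5,0,5,-0.7,0,-5.5,0,5])

```text
time: 16.02
ee_pos: [636.7, 83.4, -7.4]
ee_rot: [0.727, 0.687, 0.001, 0.001]
wrist_force: [-1.5, -0.2, -1.2]
gripper_width: 0.137
```

```bash
python3 st.py
```

```text
t 16.02 pos [636.7  83.4  -7.4] jaw -3.23 zdown [ 0.003  0.001 -1.   ] F [-1.5 -0.2 -1.2] M [-0.09  0.39  0.04] grip 0.137 q [0.03 0.39 0.1  1.28 0.   1.65]
```

>>> apply_moves(increments=[0,0,-1,0,5,0,0,-1.5,0,5,0,0,-1.5,0,5])

```text
time: 16.4
ee_pos: [636.7, 83.4, -7.5]
ee_rot: [0.727, 0.687, 0.001, 0.001]
wrist_force: [-4.3, 0.1, 5.6]
gripper_width: 0.142
```

```bash
python3 -c "
from look import *
jaw(); look('c17.png',((180,310,140,270),(240,300,160,220)),tcp=False)"
```

```text
t 16.4 pos [636.7  83.4  -7.5] jaw -3.23 zdown [ 0.003  0.    -1.   ] F [-4.3  0.1  5.6] M [-0.1   1.09  0.03] grip 0.142 q [0.03 0.39 0.1  1.28 0.   1.65]
```

View pics/c17.png

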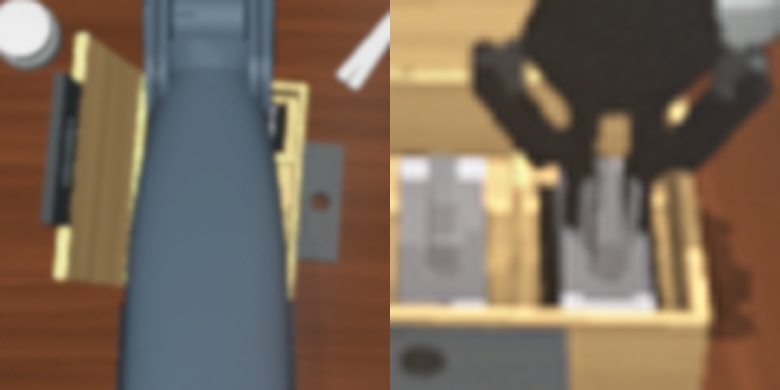

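The weight is on the pad: the wrist now reads upward force, and its edge is level with the other weights. I'll open just a little, check the force, then rise.

>>> apply_moves(increments=[0,0,0.5,0,20,0,0,0.5,0,22,0,0,0.5,0,22])

```text
time: 16.88
ee_pos: [637.2, 83.4, -6.8]
ee_rot: [0.727, 0.687, 0.002, 0.001]
wrist_force: [0.3, -0.7, 0.1]
gripper_width: 0.221
```

```bash
python3 st.py
```

```text
t 16.88 pos [637.2  83.4  -6.8] jaw -3.22 zdown [ 0.004  0.    -1.   ] F [ 0.3 -0.7  0.1] M [-0.06  0.02  0.02] grip 0.221 q [0.03 0.39 0.1  1.28 0.   1.65]
```

>>> apply_moves(increments=[0,0,3,0,22,0,0,10,0,22,0,0,25,0,22,0,0,50,0,20,0,0,85,0,10,0,0,125,0,0,0,0,165,0,0,0,0,205,0,0,0,0,245,0,0,0,0,265,0,0,0,0,270,0,0])

```text
time: 18.25
ee_pos: [638.3, 83.4, 266.7]
ee_rot: [0.727, 0.687, 0.004, 0.003]
wrist_force: [-0.2, -0.0, -0.9]
gripper_width: 0.0
```

```bash
python3 - <<'E'
from look import *
import fit
jaw()
look('c18.png',((160,310,120,270),(190,310,80,230)),tcp=False)
w=fit.world;o=fit.v[:3]
T=fit.T;S=fit.S
ct,cs=cam('top'),cam('side')
def P(x,r,n,th): return w(o,(x,85-r*np.cos(th)+n*np.sin(th),55+r*np.sin(th)+n*np.cos(th)))
print('obs top: tab end corners', T(67,184),T(48,355),'ply end',T(95,138),T(68,418))
print('obs slot side',(248.3,105.7))
for th in (1.55,1.6,1.65,1.7,1.75,1.8):
    print(th,[proj(ct,P(x,214,n,th)).round(1) for x in(65,-65) for n in (0,10)],[proj(ct,P(x,170,0,th)).round(1) for x in(110,-110)],'slot side',proj(cs,P(0,192,0,th)).round(1))
E
```

```text
t 18.25 pos [638.3  83.4 266.7] jaw -3.22 zdown [ 0.01   0.001 -1.   ] F [-0.2 -0.  -0.9] M [-0.01  0.    0.04] grip 0.0 q [0.03 0.41 0.68 1.83 0.   1.65]
obs top: tab end corners (199.3558823529412, 163.76764705882354) (193.76764705882354, 214.06176470588238) ply end (207.59117647058824, 150.23823529411766) (199.65, 232.59117647058824)
obs slot side (248.3, 105.7)
1.55 [array([220.7, 164.2]), array([216.8, 163.9]), array([216.1, 214.7]), array([212.1, 214.4])] [array([223.6, 151. ]), array([216.1, 233.1])] slot side [250.6 114.6]
1.6 [array([216.5, 163.9]), array([212.7, 163.6]), array([211.9, 214.4]), array([207.9, 214.1])] [array([220.4, 150.7]), array([212.9, 232.8])] slot side [250.6 112.9]
1.65 [array([212.4, 163.6]), array([208.6, 163.4]), array([207.7, 214.1]), array([203.8, 213.8])] [array([217.3, 150.5]), array([209.7, 232.6])] slot side [250.6 111.4]
1.7 [array([208.3, 163.4]), array([204.6, 163.2]), array([203.5, 213.8]), array([199.7, 213.5])] [array([214.2, 150.4]), array([206.5, 232.3])] slot side [250.6 110.1]
1.75 [array([204.3, 163.2]), array([200.6, 163.1]), array([199.5, 213.5]), array([195.7, 213.3])] [array([211.1, 150.2]), array([203.4, 232.1])] slot side [250.6 109. ]
1.8 [array([200.4, 163.1]), array([196.8, 163. ]), array([195.5, 213.3]), array([191.9, 213.1])] [array([208.1, 150.2]), array([200.3, 231.9])] slot side [250.6 108. ]
```

View pics/c18.png

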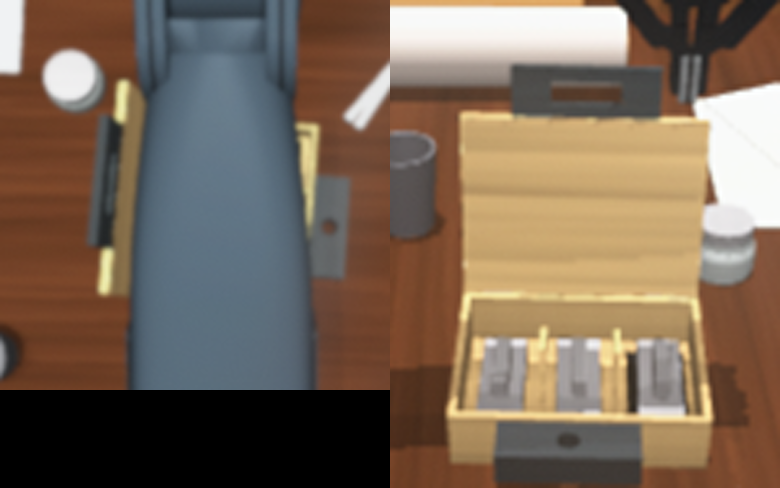

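```bash
python3 - <<'E'
from look import *
cs=cam('side')
for y in (72,83):
  for z in (267,290,300,310,320): print(y,z,proj(cs,(638,y,z)).round(1))
b=capture('side'); cv2.imwrite('pics/c19.png',cv2.resize(b[40:130,220:340,::-1],None,fx=6,fy=6,interpolation=cv2.INTER_CUBIC))
E
```

```text
72 267 [280.1 125.9]
72 290 [280.9 117.5]
72 300 [281.2 113.8]
72 310 [281.6 110. ]
72 320 [282.  106.1]
83 267 [279.6 123.7]
83 290 [280.4 115.3]
83 300 [280.7 111.6]
83 310 [281.1 107.8]
83 320 [281.4 104. ]
```

View pics/c19.png

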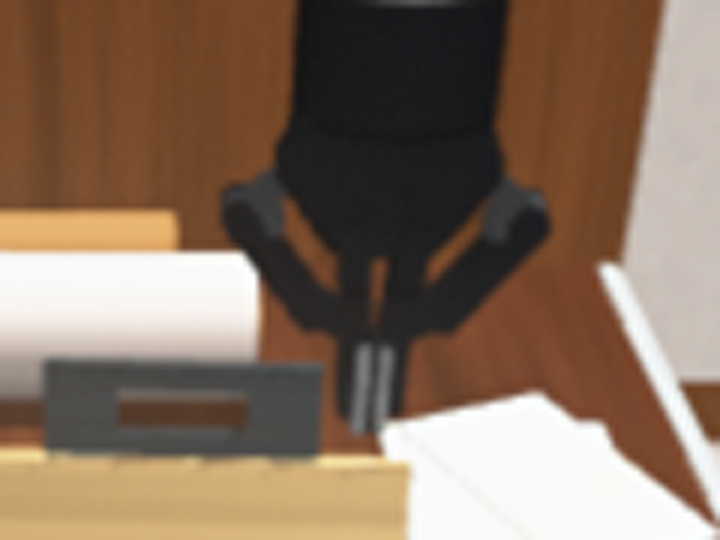

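```bash
python3 - <<'E'
from h import *
b=capture('side'); cv2.imwrite('pics/s20.png',cv2.resize(b[:,:,::-1],(800,600)))
E
```

```text
(no output)
```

View pics/s20.png

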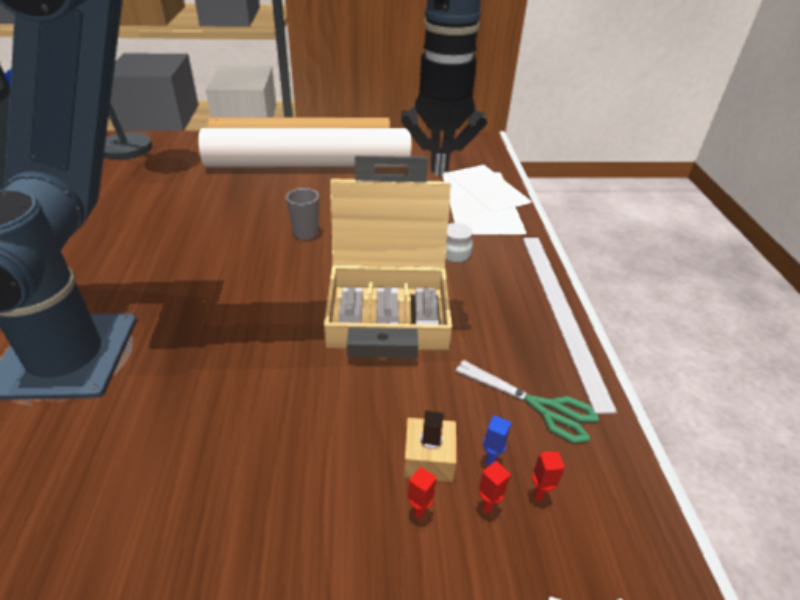

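The weight lies flat in the bay at side pixel (280,200). The lid angle is about 1.80 rad. The shut fingertips are at reported z + 37.5. Next I'll go over and behind the lid.

>>> apply_moves(increments=[-3,10,2,0,0,-12,35,4,0,0,-22,70,4,0,0,-34,105,4,0,0,-45,140,4,0,0,-56,175,4,0,0,-63,198,2,0,0,-66,208,-10,0,0,-66,209,-30,0,0,-66,209,-60,0,0,-66,209,-85,0,0,-66,209,-97,0,0,-66,209,-99,0,0,-66,209,-99,0,0])

```text
time: 20.2
ee_pos: [571.3, 292.4, 163.8]
ee_rot: [0.727, 0.687, 0.002, 0.001]
wrist_force: [0.3, -0.5, 0.6]
gripper_width: 0.002
```

```bash
python3 -c "
from look import *
jaw(); look('c21.png',((150,310,110,270),(180,330,40,190)),tcp=False)"
```

```text
t 20.2 pos [571.3 292.4 163.8] jaw -3.24 zdown [ 0.004  0.001 -1.   ] F [ 0.3 -0.5  0.6] M [ 0.03  0.01 -0.02] grip 0.002 q [ 0.37  0.35  0.39  1.61 -0.    2.  ]
```

View pics/c21.png

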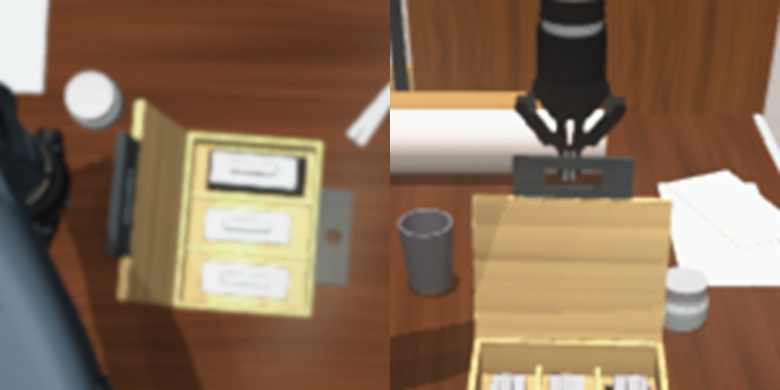

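>>> apply_moves(increments=[0,-12,1,0,0,-1,-28,2,0,0,-2,-42,3,0,0,-3,-50,3,0,0,-3,-60,4,0,0,-4,-70,4,0,0,-4,-80,4,0,0,-5,-90,4,0,0,-5,-99,4,0,0,-6,-112,4,0,0,-7,-125,3,0,0,-8,-138,1,0,0,-8,-151,-2,0,0,-9,-163,-6,0,0,-10,-175,-11,0,0])

```text
time: 22.18
ee_pos: [561.8, 116.6, 153.1]
ee_rot: [0.727, 0.687, 0.002, 0.001]
wrist_force: [2.1, 2.6, 1.2]
gripper_width: 0.004
```

```bash
python3 -c "
from look import *
jaw(); look('c22.png',((150,310,110,270),(180,330,60,210)),tcp=False)"
```

```text
t 22.18 pos [561.8 116.6 153.1] jaw -3.25 zdown [ 0.005  0.001 -1.   ] F [2.1 2.6 1.2] M [ 0.57 -0.45  0.08] grip 0.004 q [0.09 0.16 0.15 1.55 0.   1.71]
```

View pics/c22.png

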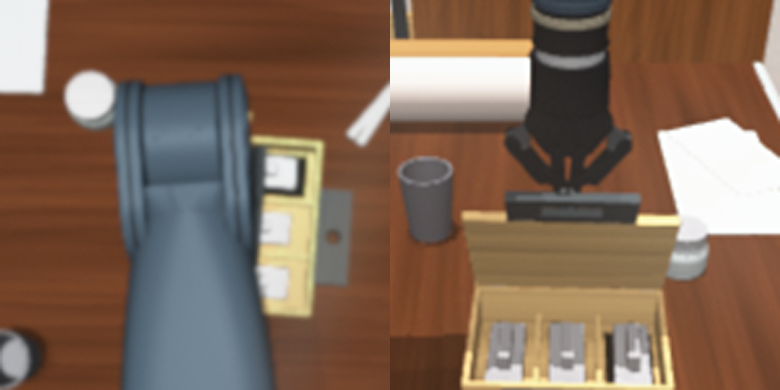

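>>> apply_moves(increments=[-1,-11,-7,0,0,-1,-22,-14,0,0,-2,-32,-22,0,0,-2,-42,-31,0,0,-3,-50,-41,0,0,-3,-58,-52,0,0,-4,-65,-63,0,0,-4,-71,-75,0,0,-4,-75,-85,0,0,-4,-78,-95,0,0,-4,-80,-102,0,0,-4,-80,-102,0,0])

```text
time: 23.78
ee_pos: [555.6, 35.7, 48.9]
ee_rot: [0.727, 0.686, -0.0, 0.0]
wrist_force: [-0.4, -0.1, 0.0]
gripper_width: 0.001
```

```bash
python3 -c "
from look import *
jaw(); look('c23.png',((150,310,110,270),(180,330,100,250)),tcp=False)"
```

```text
t 23.77 pos [555.6  35.7  48.9] jaw -3.34 zdown [-0. -0. -1.] F [-0.4 -0.1  0. ] M [-0.06  0.04 -0.02] grip 0.001 q [-0.06  0.15 -0.08  1.34 -0.    1.57]
```

View pics/c23.png

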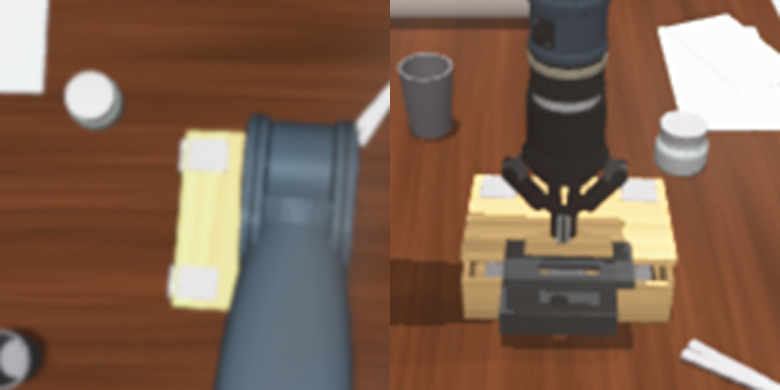

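>>> apply_moves(increments=[0,-1,-3,0,0,0,-1,-6,0,0,0,-2,-8.5,0,0,0,-2,-11,0,0,0,-3,-13,0,0,0,-3,-15,0,0,0,-3,-16.5,0,0,0,-3,-18,0,0,0,-3,-19,0,0,0,-3,-20,0,0,0,-3,-20,0,0])

```text
time: 25.25
ee_pos: [555.9, 32.7, 29.6]
ee_rot: [0.727, 0.686, 0.0, 0.0]
wrist_force: [1.5, -0.1, 1.8]
gripper_width: -0.001
```

```bash
python3 -c "
from look import *
jaw(); look('c24.png',((150,310,110,270),(200,300,150,250)),tcp=False)"
```

```text
t 25.25 pos [555.9  32.7  29.6] jaw -3.33 zdown [ 0. -0. -1.] F [ 1.5 -0.1  1.8] M [-0.14 -0.17 -0.  ] grip -0.001 q [-0.06  0.16 -0.11  1.3  -0.    1.57]
```

View pics/c24.png

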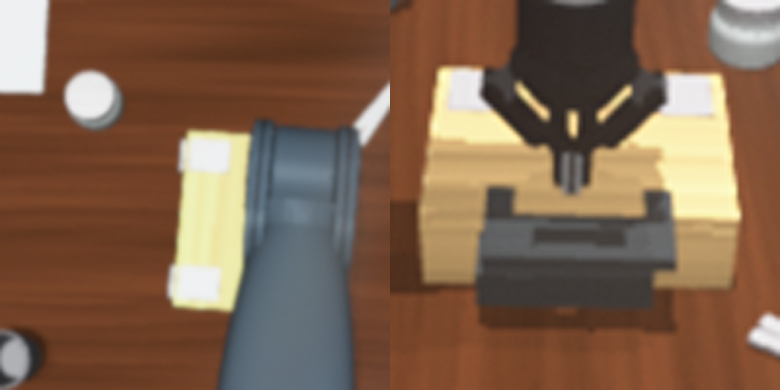

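>>> apply_moves(increments=[0,0,-1,0,0,0,0,-2,0,0,0,0,-3,0,0,0,0,-4,0,0,0,0,-4,0,0])

```text
time: 25.98
ee_pos: [555.8, 32.6, 26.5]
ee_rot: [0.727, 0.686, -0.0, 0.001]
wrist_force: [-1.2, -0.7, 5.8]
gripper_width: -0.0
```

```bash
python3 -c "
from look import *
jaw()"
```

```text
t 25.98 pos [555.8  32.6  26.5] jaw -3.34 zdown [ 0.001 -0.001 -1.   ] F [-1.2 -0.7  5.8] M [-0.23  0.23  0.05] grip -0.0 q [-0.06  0.16 -0.11  1.3  -0.    1.57]
```

>>> apply_moves(increments=[0,0,-1.5,0,0,0,0,-2.5,0,0,0,0,-2.5,0,0])

```text
time: 26.35
ee_pos: [555.9, 32.6, 26.4]
ee_rot: [0.727, 0.686, 0.0, 0.001]
wrist_force: [-3.8, -1.2, 10.8]
gripper_width: 0.002
```

```bash
python3 -c "
from look import *
jaw()"
```

```text
t 26.35 pos [555.9  32.6  26.4] jaw -3.33 zdown [ 0.002 -0.001 -1.   ] F [-3.8 -1.2 10.8] M [-0.23  0.81 -0.01] grip 0.002 q [-0.06  0.16 -0.12  1.3  -0.    1.57]
```

The lid is shut: z no longer drops while the force rises. Next I'll refine the pin head pose.

```bash
python3 - <<'E'
from look import *
import fit
rr,C=fit.res(fit.v,True)
ct,cs=C
print('T',atz(ct,(183/8.667+335-.44,195/8.667+165-.44),95).round(1),'S',atz(cs,(212/6.5+245-.42,85/6.5+255-.42),95).round(1))
# overlay model on images for yaw candidates
a=cv2.imread('pics/top0.png');b=cv2.imread('pics/side0.png')
out=[]
for im,c,(x0,y0,n) in [(a,ct,(335,165,45)),(b,cs,(245,255,60))]:
    s=390/n; z=cv2.resize(im[y0:y0+n,x0:x0+n],(390,390),interpolation=cv2.INTER_CUBIC)
    o=(fit.v[6],fit.v[7],np.radians(-7))
    for zz,col in [(95,(0,255,0)),(51,(255,255,0))]:
        P=[proj(c,fit.world(o,(p,q,zz))) for p,q in[(-13,-13),(13,-13),(13,13),(-13,13)]]
        cv2.polylines(z,[np.int32([((q[0]+.5-x0)*s,(q[1]+.5-y0)*s) for q in P])],True,col,1)
    P=[proj(c,fit.world(o,(16*np.cos(t),16*np.sin(t),51))) for t in np.linspace(0,6.28,40)]
    cv2.polylines(z,[np.int32([((q[0]+.5-x0)*s,(q[1]+.5-y0)*s) for q in P])],True,(0,0,255),1)
    out.append(z)
cv2.imwrite('pics/c25.png',np.hstack(out))
for n,uv,zz in [('red1',(386.5,196),90),('red2',(384,165),90),('blue',(360,158),90)]: print(n,atz(ct,uv,zz).round(0))
E
```

```text
T [ 609.6 -220.    95. ] S [ 611.2 -225.8   95. ]
red1 [ 585. -312.   90.]
red2 [ 679. -307.   90.]
blue [ 699. -235.   90.]
```

View pics/c25.png

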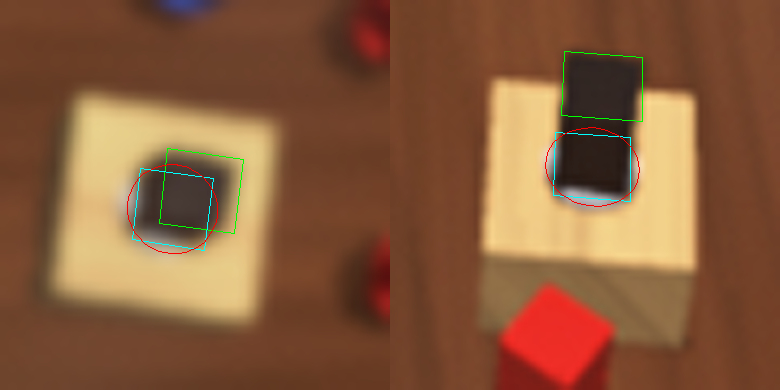

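>>> apply_moves(increments=[0,0,5,0,0,0,0,25,0,20,0,0,60,0,50,0,0,100,0,50,3,-10,130,0,50,8,-35,140,-0.5,50,15,-70,140,-1,50,22,-105,140,-1.5,50,29,-140,140,-2,50,36,-175,140,-2.5,50,43,-205,140,-3,50,50,-232,140,-3.5,50,53,-250,140,-3.7,50,55,-258,130,-3.7,50,55,-258,120,-3.7,50,55,-258,120,-3.7,50])

```text
time: 28.35
ee_pos: [609.8, -223.9, 144.3]
ee_rot: [0.749, 0.663, -0.0, -0.001]
wrist_force: [-0.6, -0.1, 0.2]
gripper_width: 0.499
```

```bash
python3 -c "
from look import *
jaw(); look('c26.png',((310,410,140,240),(230,330,215,315)),tcp=False)"
```

```text
t 28.35 pos [ 609.8 -223.9  144.3] jaw -6.97 zdown [-0.002  0.001 -1.   ] F [-0.6 -0.1  0.2] M [-0.04  0.01 -0.  ] grip 0.499 q [-0.46  0.38  0.39  1.58  0.    1.24]
```

View pics/c26.png

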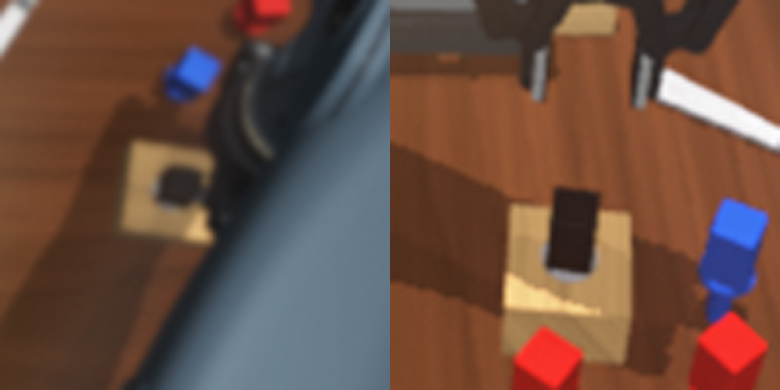

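>>> apply_moves(increments=[0.5,-0.5,-15,0,50,0.5,-0.5,-40,0,50,0.5,-0.5,-65,0,50,0.5,-0.5,-85,0,50,0.5,-0.5,-95,0,50,0.5,-0.5,-100,0,50,0.5,-0.5,-100,0,50])

```text
time: 29.32
ee_pos: [611.3, -224.8, 46.3]
ee_rot: [0.749, 0.663, 0.0, 0.001]
wrist_force: [0.7, -0.5, 0.8]
gripper_width: 0.504
```

```bash
python3 -c "
from look import *
jaw(); look('c27.png',((310,410,140,240),(245,305,245,305)),tcp=False)"
```

```text
t 29.32 pos [ 611.3 -224.8   46.3] jaw -6.96 zdown [ 0.001 -0.001 -1.   ] F [ 0.7 -0.5  0.8] M [-0.02  0.04 -0.02] grip 0.504 q [-0.46  0.39  0.21  1.39 -0.    1.24]
```

View pics/c27.png

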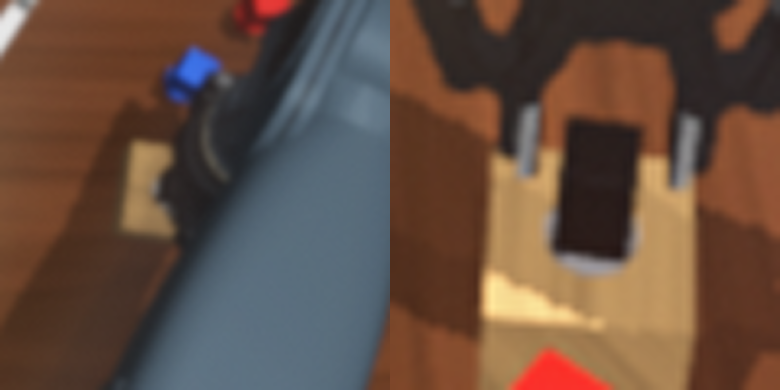

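>>> apply_moves(increments=[-0.4,0,-10,0,50,-0.4,0,-20,0,50,-0.4,0,-27,0,50,-0.4,0,-30,0,50,-0.4,0,-30,0,42,-0.4,0,-30,0,34,-0.4,0,-30,0,26,-0.4,0,-30,0,20,-0.4,0,-30,0,20], grip_force=50)

```text
time: 30.55
ee_pos: [611.8, -225.3, 17.7]
ee_rot: [0.749, 0.663, 0.001, 0.002]
wrist_force: [0.9, 0.3, 2.0]
gripper_width: 0.303
```

```bash
python3 -c "
from look import *
jaw(); look('c28.png',((310,410,140,240),(245,305,245,305)),tcp=False)"
```

```text
t 30.55 pos [ 611.8 -225.3   17.7] jaw -6.96 zdown [ 0.003 -0.002 -1.   ] F [0.9 0.3 2. ] M [-0.08 -0.02 -0.01] grip 0.303 q [-0.46  0.4   0.16  1.33 -0.    1.24]
```

View pics/c28.png

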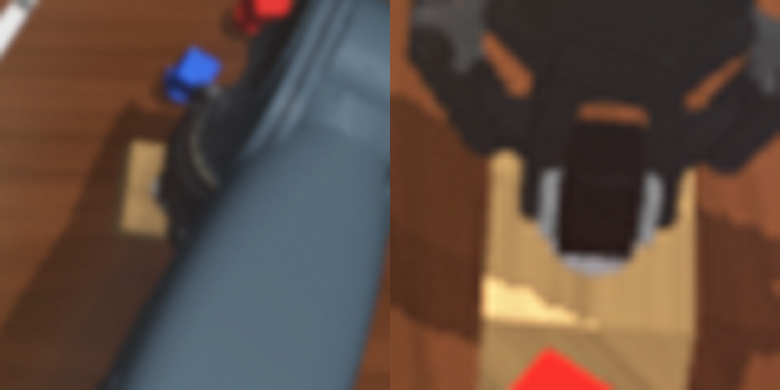

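The black-headed pin from the rest is gripped, with a 25.8 mm opening. Pin tip z is reported z − 15.7. Lifting it straight out and carrying it over the slot.

>>> apply_moves(increments=[0,0,2,0,20,0,0,10,0,20,0,0,30,0,20,0,0,60,0,20,0,0,85,0,20,-1,4,98,0,20,-5,16,100,0.5,20,-11,38,100,1,20,-19,65,100,1.5,20,-28,95,100,2,20,-37,125,100,2.5,20,-46,155,100,3,20,-54,182,100,3.7,20,-59,200,98,3.7,20,-61,206,96,3.7,20,-61,206,95,3.7,20,-61,206,95,3.7,20], grip_force=70)

```text
time: 32.78
ee_pos: [550.9, -20.1, 112.4]
ee_rot: [0.727, 0.686, 0.001, 0.002]
wrist_force: [0.7, -0.3, -1.0]
gripper_width: 0.294
```

```bash
python3 -c "
from look import *
import fit
jaw()
w=fit.world;o=fit.v[:3]
p=monitor.get_state()['ee_pos']
m=[(w(o,(0,-107,65)),(0,255,0)),(w(o,(-9.4,-107,65)),(0,255,255)),(np.array([p[0],p[1],p[2]-15.7]),(0,0,255)),(np.array([p[0],p[1],p[2]-15.7+45]),(255,0,255))]
look('c29.png',((230,310,160,240),(215,275,165,225)),marks=m,tcp=False)"
```

```text
t 32.77 pos [550.9 -20.1 112.4] jaw -3.32 zdown [ 0.003 -0.002 -1.   ] F [ 0.7 -0.3 -1. ] M [ 0.03 -0.02  0.01] grip 0.294 q [-0.16  0.11  0.    1.46 -0.    1.47]
```

View pics/c29.png

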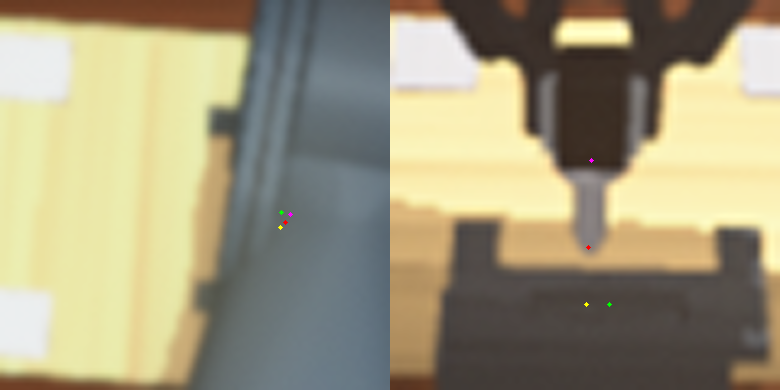

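Side view: the pin tip at (588,254) in the crop matches its predicted place, and the slot centre at (610,304) matches the fit. Lowering toward the slot.

>>> apply_moves(increments=[-0.4,0.7,-6,0,20,-0.4,0.7,-14,0,20,-0.4,0.7,-22,0,20,-0.4,0.7,-27,0,20,-0.4,0.7,-31,0,20,-0.4,0.7,-35,0,20,-0.4,0.7,-38,0,20,-0.4,0.7,-38,0,20])

```text
time: 33.88
ee_pos: [550.5, -19.4, 74.5]
ee_rot: [0.727, 0.686, 0.001, 0.002]
wrist_force: [-1.5, 1.0, -0.4]
gripper_width: 0.296
```

```bash
python3 -c "
from look import *
jaw();look('c30.png',((230,310,160,240),(215,275,165,225)),tcp=False)"
```

```text
t 33.88 pos [550.5 -19.4  74.5] jaw -3.33 zdown [ 0.003 -0.002 -1.   ] F [-1.5  1.  -0.4] M [0.   0.01 0.02] grip 0.296 q [-0.16  0.12 -0.06  1.39 -0.    1.47]
```

View pics/c30.png

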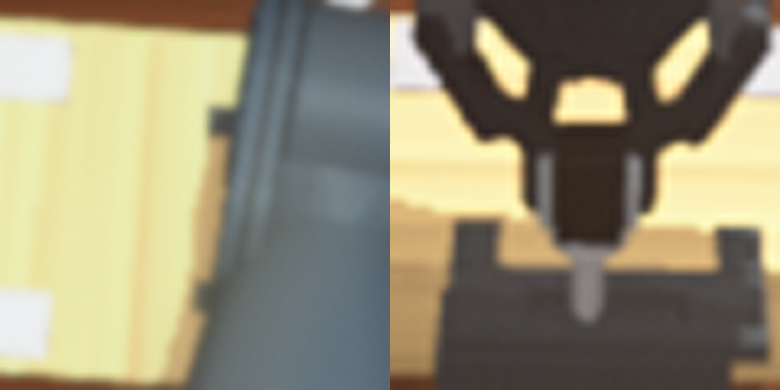

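>>> apply_moves(increments=[0,0,-3,0,20,0,0,-6,0,20,0,0,-9,0,20,0,0,-12,0,20,0,0,-12,0,20])

```text
time: 34.6
ee_pos: [550.4, -19.4, 62.4]
ee_rot: [0.727, 0.686, 0.0, 0.002]
wrist_force: [1.2, -0.3, -1.6]
gripper_width: 0.296
```

```bash
python3 -c "
from look import *
jaw();look('c31.png',((230,310,160,240),(215,275,165,225)),tcp=False)"
```

```text
t 34.6 pos [550.4 -19.4  62.4] jaw -3.33 zdown [ 0.003 -0.002 -1.   ] F [ 1.2 -0.3 -1.6] M [0.   0.06 0.03] grip 0.296 q [-0.16  0.12 -0.08  1.36 -0.    1.47]
```

View pics/c31.png

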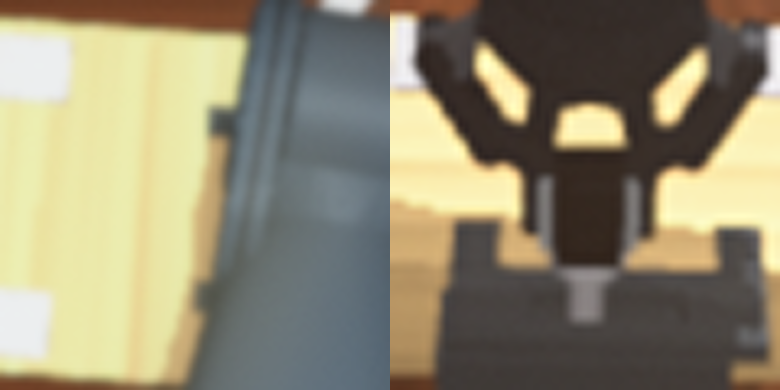

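The tip is in the slot and already below the bar's top face (46.7 against 52) with no force, so it has entered the hole. Pushing it home.

>>> apply_moves(increments=[0,0,-4,0,20,0,0,-8,0,20,0,0,-12,0,20,0,0,-16,0,20,0,0,-20,0,20,0,0,-23,0,20,0,0,-25,0,20,0,0,-26,0,20,0,0,-26,0,20])

```text
time: 35.83
ee_pos: [550.8, -19.5, 36.8]
ee_rot: [0.727, 0.686, 0.001, 0.002]
wrist_force: [-1.1, -0.0, -0.7]
gripper_width: 0.293
```

```bash
python3 -c "
from look import *
jaw();look('c32.png',((230,310,160,240),(215,275,165,225)),tcp=False)"
```

```text
t 35.83 pos [550.8 -19.5  36.8] jaw -3.33 zdown [ 0.004 -0.002 -1.   ] F [-1.1 -0.  -0.7] M [ 0.   -0.01  0.03] grip 0.293 q [-0.16  0.13 -0.12  1.31 -0.    1.47]
```

View pics/c32.png

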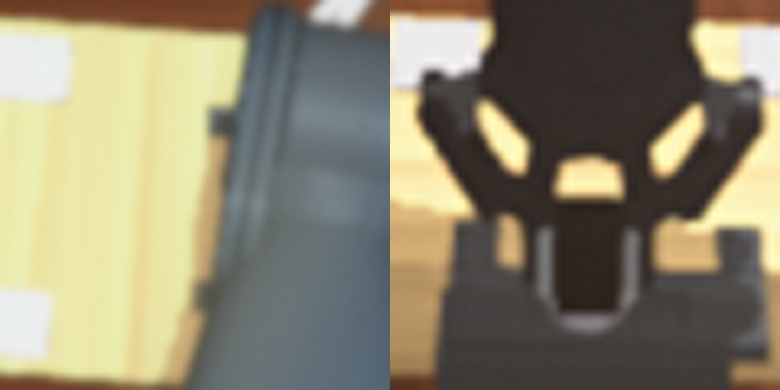

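Almost seated. I'll press a little further until the flange stops.

>>> apply_moves(increments=[0,0,-1.5,0,20,0,0,-3,0,20,0,0,-4.5,0,20,0,0,-4.5,0,20])

```text
time: 36.42
ee_pos: [551.3, -19.5, 35.6]
ee_rot: [0.727, 0.686, 0.001, 0.003]
wrist_force: [-3.8, 1.1, 10.9]
gripper_width: 0.292
```

```bash
python3 st.py
```

```text
t 36.42 pos [551.3 -19.5  35.6] jaw -3.32 zdown [ 0.006 -0.002 -1.   ] F [-3.8  1.1 10.9] M [ 0.08  1.08 -0.02] grip 0.292 q [-0.16  0.13 -0.12  1.31 -0.    1.47]
```

The flange stopped at reading 35.6 against a predicted 35.7, with 11 N. Releasing and withdrawing.

>>> apply_moves(increments=[-0.5,0,0.5,0,28,-0.5,0,1,0,40,-0.5,0,1,0,50,-0.5,0,1,0,50,-0.5,0,8,0,50,-0.5,0,25,0,50,-0.5,0,55,0,50,-0.5,0,95,0,50,-10,-10,140,0,50,-40,-30,170,0,50,-80,-60,180,0,50,-125,-95,180,0,50,-165,-130,180,0,50,-190,-155,180,0,50,-200,-165,180,0,50,-200,-165,180,0,50])

```text
time: 38.42
ee_pos: [351.6, -184.9, 216.5]
ee_rot: [0.728, 0.686, 0.002, 0.004]
wrist_force: [0.9, -1.0, -0.4]
gripper_width: 0.5
```

```bash
python3 -c "
from look import *
import fit
jaw()
w=fit.world;o=fit.v[:3]
look('c33.png',((180,400,100,320),(180,390,100,310)),tcp=False)
a=cv2.imread('pics/c33.png')
m=[(w(o,(-9.4,-107,z)),c) for z,c in ((113,(0,255,0)),(69,(0,255,255)))]
look('c34.png',((230,310,160,240),(215,275,165,225)),marks=m,tcp=False)"
```

```text
t 38.42 pos [ 351.6 -184.9  216.5] jaw -3.42 zdown [ 0.008 -0.003 -1.   ] F [ 0.9 -1.  -0.4] M [0.05 0.   0.02] grip 0.5 q [-0.66 -0.28 -0.16  1.69  0.    0.97]
```

View pics/c33.png

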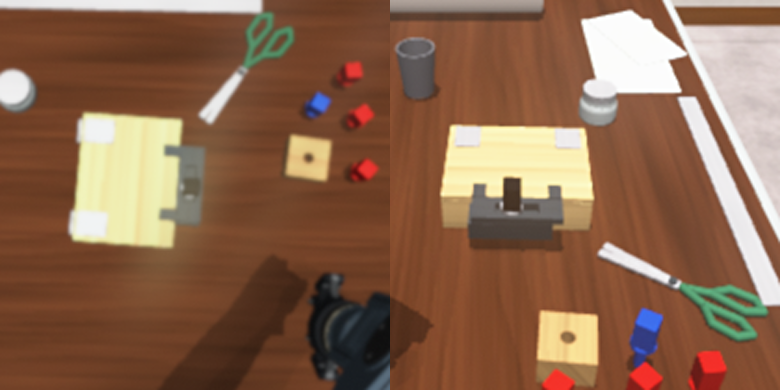

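View pics/c34.png

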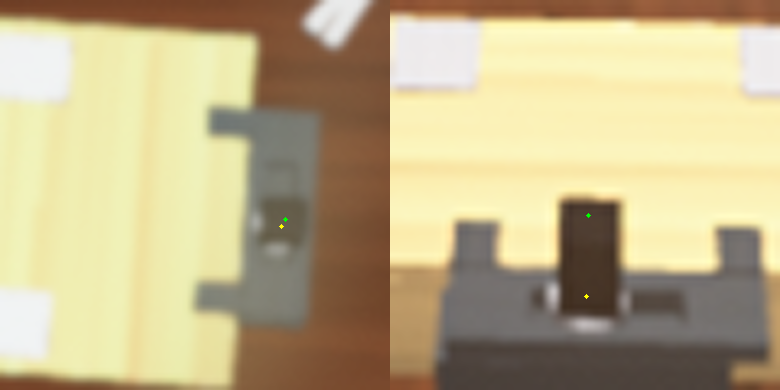

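The pin is home with its flange flush on the tab and the head upright. The lid is shut, the other things haven't moved, and the arm is clear. Handing in.

```bash
python3 -c "
from st import *
ticket.close_job(); print('closed', monitor.get_state()['time'])"
```

```text
the job is handed in; nothing more can be done
the job is handed in; nothing more can be done
```

The job is done and handed in at about 38.5 s of the 72 s allowed. The loose weight lies flat in the free bay, the lid is shut, and the black-headed pin is pushed fully home.

- **Weight:** I lowered it until the wrist took upward load, then released it. It sits level with the other two weights and slightly toward +x on its pad.
- **Lid:** I pushed it shut slowly from behind, with 11 N or less at the wrist wherever I read it. At the end, pressing harder no longer lowered it.
- **Pin:** I didn't need to search along the slot. I had measured the hole in the bar at about 9 mm toward −x while the lid was still open, and the pin went straight in. The flange stopped at a reported height of 35.6 mm against a predicted 35.7 mm, with 11 N. The last pictures show it flush on the tab and upright.
- **Surroundings:** In the last pictures the shears, the tin, the pot and the red and blue look-alikes stand where they did, judged by eye. The gripper is open and touching nothing.

**What disagreed:** the real fingertips sit about 38 mm higher than the reported tool position. My first two tries at gripping the weight closed on air above the rib because of this. The weight did not move, and I corrected for the offset from then on.

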